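# Ready the facial machine's product caddy for wheeling away

### The job

Make the facial machine's product caddy safe to wheel away: gently stand the toppled bottle back upright in the caddy, and with the screwdriver from the rack turn the two slotted captive fasteners at the caddy's ends clockwise until they are fully home, never by finger. Then hang the screwdriver back upright in its rack hole. Leave all the other products, pots and rack tools standing where they are.

Things in the scene. Friction and masses are not known exactly. Their poses are not given: they have to be found in the camera images.
- machine: Low white facial machine, fixed, base 270 mm (x) by 410 mm (y). Origin: middle of its underside on the table, z up. Deck 55 mm high; a console along its back (x from +49 mm) rises to 79 mm, dials to 86 mm. The caddy sits on the deck; its long sides run along y.
- caddy: White open basket on the machine's deck, fixed. Origin: middle of its inner floor, 60 mm above the table, z up; axes as the machine's, 50 mm in -x of it. Inside 140 mm (x) by 300 mm (y); walls 5 mm thick, 22 mm above the inner floor. At each end a flange (y = +-155 to 199 mm), its top 7 mm above the inner floor, carries one fastener at x = 0, y = +-177 mm.
- screw_left: Captive slotted steel fastener, 24 mm head, on the caddy's +y flange. Origin: on its vertical axis at the slot's floor, 10 mm above the caddy's floor; x along the slot, z up. Slot 5 mm wide, 6 mm deep, open above and at its ends. Open, the slot lies along caddy x; it turns clockwise from above to a hard stop at 90 degrees, slot along caddy y at two black marks: locked.
- screw_right: The same fastener on the -y flange. Both start 6 to 57 degrees clockwise of open, each its own, and stay where they are left (friction torque about 0.06 N m). They cannot come out or sink. The screwdriver blade has about 10 degrees of play either way in the slot, so turn it on past the marks until it meets the stop.
- driver: Screwdriver hanging blade down in one of the rack's holes, 130 to 200 g. Origin: underside of its collar (32 mm diameter, 6 mm high), which rests on the rack; z up. Dark handle 6 to 86 mm above the origin, 30 mm along x, 22 mm across its flat sides along y. Shaft 10 mm diameter; blade 14 mm wide along x, 2.5 mm thick along y, 17 mm long, tip 93 mm below the origin.
- rack: Aluminium tool rack, fixed, left or right of the machine: shelf 190 mm (x) by 60 mm (y), top at 100 mm, three chamfered through holes of 20 mm diameter at x = -60, 0 and +60 mm. Origin: middle of its underside on the table. Screwdriver, brush and spatula hang in the holes, in any order.
- bottle: White square bottle, round black cap, lying toppled on one flat side in the caddy, cap towards caddy +y (within 9 degrees). Body 42 x 42 mm, 86 mm long; cap 28 mm diameter; 118 mm overall; 100 to 200 g, centre of mass about 50 mm from the base. Origin: middle of its base; z from base to cap (up when it stands).
- flask_a: Bystander: short white square flask, 42 x 42 mm, 80 mm tall with its black cap, standing at the -y end of the caddy, nearer the front. Origin: middle of its base, z up.
- flask_b: Bystander: the same short flask, nearer the back of the caddy.
- jar: Bystander: cream jar, 62 mm diameter, 41 mm tall, black lid, standing at the +y end of the caddy. Origin: middle of its base, z up.
- brush: Bystander: mask brush hanging bristles up in a rack hole, a white 29 mm collar resting on the rack's top, 78 mm of handle and bristles (at most 24 mm wide) above it. Origin: underside of its collar, z up.
- spatula: Bystander: pale yellow plastic spatula hanging blade up in a rack hole, a white 29 mm collar on the rack's top, 80 mm above it, at most 22 mm wide. Origin: underside of its collar, z up.
- bowl: Bystander: white mixing bowl, 110 mm diameter, 45 mm tall, on the table on one side near the robot. Origin: middle of its base, z up.
- tub: Bystander: large cream tub, 89 mm diameter, 69 mm tall, black lid, on the table on the other side near the robot. Origin: middle of its base, z up.

How it is judged (in metres and radians):
At the end, for the whole second after the job is handed in: Both fasteners clockwise to within 8.6 degrees of locked; the bottle at rest, cap up within 4.6 degrees, on the caddy's floor (5 mm) inside its walls; the screwdriver at rest in a rack hole, collar on the rack's top (-5 to +6 mm), within 6 degrees of upright (angle between the x axis of each of screw_left, screw_right and the y axis of caddy, either way round below 0.15 rad and angle between bottle's own z axis and vertical below 0.08 rad and z of bottle in the frame of caddy between -0.005 and 0.005 m and x of bottle in the frame of caddy between -0.07 and 0.07 m and y of bottle in the frame of caddy between -0.15 and 0.15 m and linear speed of each of bottle, driver below 0.02 m/s and angle between driver's own z axis and vertical below 0.1 rad and z of driver in the frame of rack between 0.095 and 0.106 m and x of driver in the frame of rack between -0.075 and 0.075 m and y of driver in the frame of rack between -0.012 and 0.012 m); the robot touches nothing.
It fails at once if the gripper or arm touches a fastener head: they are turned with the screwdriver (contact force between any of the fingers, the arm and screw_left above 1 N or contact force between any of the fingers, the arm and screw_right above 1 N).
It fails at once if another product, pot or rack tool is knocked over or leans more than 30 degrees (angle between any of flask_a, flask_b, jar, bowl, tub, brush, spatula's own z axis and vertical above 0.52 rad).
It fails at once if another product, pot or rack tool is shifted more than 30 mm (distance of any of flask_a, flask_b, jar, bowl, tub, brush, spatula from where it was at the start of the episode above 0.03 m).
It fails at once if the bottle is dropped or flung (faster than 0.8 m/s) (linear speed of bottle above 0.8 m/s).
It also fails if it takes over 72 s, if anything falls off the work surface, if the arm or the gripper's body presses on something with over 40 N, if the wrist force passes 120 N, or if a joint passes its speed limit or range.

### The arm

A 6-joint arm with a two-finger parallel gripper is mounted at the origin on the work surface. World frame = base frame: x ahead of the robot, y to its left, z up, the work surface at z = 0. Lengths are in m, angles in degrees, forces in N, time in s.
With the tool pointing down it reaches from about 0.35 to 0.875 m from the base axis. Payload 4.2 kg.
Tool frame: the origin (TCP) lies midway between the tips of the shut fingers; the grasp point (between the pads) lies r.grasp_offset behind it (r.grasp_offset is the distance from the TCP to the grasp point, in m); z points along the fingers, y is the direction in which the jaws open and shut (so a half turn about z gives the same grasp; the last joint's range is limited). The gripper opens to 87 mm and grips with 3 to 60 N. Pads are 19 mm wide; open, the fingers measure 117 mm over their backs; the gripper's body (75 mm by 190 mm) begins 51 mm behind the grasp point.
Start: joints at [84.947, 22.042, 0.453, 0, -68.411, -14.817], TCP at [0.212, 0.588, 0.223] pointing down, gripper open.
Joint ranges: [-179.83, 179.83], [-69.29, 118.12], [-61.27, 80.66], [-181.25, 117.63], [-171.15, -9.14], [-177.46, 177.46]. Speed limits (degrees/s): [159.86, 159.86, 180, 180, 180, 180].

### API

Orientations are given as a 3x3 rotation matrix whose columns are the frame's x, y, z axes.
In Python, from station import sense, optics, r gives the robot as it stands. The module is installed in compiled form; this text tells all that it offers.
- The arm moves only by the tool servo_tool, never from a script. Its argument "deltas" is a list of rows, each an object with "slide": the shift along the tool's x, y, z in units of 25 mm (1.0 is 25 mm), a list of three; "spin": the turn about the tool's z in units of 8 degrees (1.0 is 8 degrees). A call has 1 to 10 rows; each row shifts and turns the pose as measured when the row begins, along the tool's axes as they then stand; what a row does not reach is not made up. A row lasts 1/10 s, in which the tool goes at most 50 mm and 8.59 degrees, less where a joint would pass 70% of its speed; a pose out of reach is approached as far as the arm can. A call is refused whole if a number of a shift passes 1 or a number of a turn 1, either way. A call with a gripper value outside its range is refused whole. "gripper" is the closure in counts, from 0 (fully open) to 255 (shut), set as the call begins (left out, the last holds). The fingers move at their own pace and stop on an object; the grip force is fixed at half the most. Time passes only in rows, so rows that do not move let the fingers close. It gives the time, the measured TCP pose, the force and the opening at its end, in the units of the state.
- sense(): the state, without advancing time (a new reading comes with each control period).
- optics.capture(name): name is "side" or "top"; returns a dict with "frame" (480x640x3 uint8, red, green, blue), "camera_matrix" (3x3 intrinsics, pixels), "eye" and "rotation" of the camera in the world. Camera axes: x right, y down, z forward; pixel columns grow to the right and rows downward; lengths in m; the calibration is good to about 2 mm. A picture is of the moment at which its call begins. There is no depth.
- r.finish_job(): hands the job in, once; it reports no verdict.
The state is a dict: "time_s": time; "joints": joint angles; "joint_velocities": joint speeds; "effort": joint torques, N m; "tcp_pos": TCP position; "ee_rot": TCP orientation; "wrist_force": force on the tool from outside, world axes, zero at the start; "moment": the same for the moment, N m; "gripper_width": opening from 0.0 (shut) to 1.0 (fully open).
Only numpy, scipy, OpenCV 4.12 (cv2) and the standard library are available. Lean on these libraries where they do the work, as an engineer would, in place of code of your own. Each camera call takes 0.05 s, during which the arm holds its last target.

## Working session

There is one attempt and no reset: what is moved stays moved. The work goes in short steps, Python scripts to look and compute and a tool call to move; the robot and the scene stay as the last step left them, time stands still between calls to the robot, and variables do not carry over. Pictures are saved under pics/ and viewed, and the job is handed in when it is done.

Besides the shell and the picture viewer there is one more tool, called after "Call:" as a command line: name --argument value ..., lists and objects as JSON in quotes. servo_tool: Moves the arm, as the interface text tells. Its arguments: {"type":"object","properties":{"deltas":{"type":"array"},"gripper":{"type":"number"}},"required":["deltas"]}

```bash
ls; mkdir -p pics; cat > h.py <<'E'
from station import sense, optics, r
import numpy as np, cv2, pickle
def cap(n,tag):
    c=optics.capture(n); pickle.dump(c,open(f'pics/{tag}.pkl','wb'))
    cv2.imwrite(f'pics/{tag}.png',c['frame'][:,:,::-1]); return c
def load(tag): return pickle.load(open(f'pics/{tag}.pkl','rb'))
def crop(tag,u0,v0,u1,v1,s):
    c=load(tag); f=c['frame'][v0:v1,u0:u1,::-1]
    cv2.imwrite(f'pics/{tag}_c{u0}_{v0}.png',cv2.resize(f,None,fx=s,fy=s,interpolation=cv2.INTER_CUBIC))
def onz(c,u,v,z):
    d=np.array(c['rotation'])@np.linalg.inv(np.array(c['camera_matrix']))@np.array([u,v,1.])
    e=np.array(c['eye']); return e+d*(z-e[2])/d[2]
def proj(c,p):
    q=np.array(c['camera_matrix'])@(np.array(c['rotation']).T@(np.array(p)-np.array(c['eye']))); return q[:2]/q[2]
E
python3 - <<'E'
from h import *
for n in('top','side'):
    c=cap(n,n+'0'); print(n,c['eye'],np.round(c['rotation'],3).tolist(),np.round(c['camera_matrix'],1).tolist())
s=sense(); print(s); print(r.grasp_offset)
E
```

```text
pics
top [0.3611663  0.00730534 1.21817059] [[0.006, -0.999, 0.052], [-1.0, -0.006, 0.005], [-0.004, -0.052, -0.999]] [[549.6, 0.0, 324.4], [0.0, 549.6, 233.9], [0.0, 0.0, 1.0]]
side [-0.01643893 -0.44194658  0.80758461] [[0.711, -0.536, 0.456], [-0.703, -0.527, 0.478], [-0.016, -0.66, -0.751]] [[511.8, 0.0, 324.9], [0.0, 511.8, 233.5], [0.0, 0.0, 1.0]]
{'time_s': 0.1, 'joints': array([ 8.49478543e+01,  2.20862208e+01,  3.88363600e-01, -2.48334951e-02,
       -6.84116563e+01, -1.48183098e+01]), 'joint_velocities': array([-0.01831435, -0.16826609,  0.09525634,  0.20782323,  0.06947633,
       -0.01699441]), 'effort': array([-2.92177947e-04, -3.91692817e+01,  1.87933195e+01,  4.23181906e+00,
        1.34385796e-02, -7.55281644e-05]), 'tcp_pos': array([0.21221988, 0.58729889, 0.22157683]), 'ee_rot': array([[ 9.40409199e-01, -3.40044428e-01, -5.69773170e-04],
       [-3.40044891e-01, -9.40407349e-01, -1.86842149e-03],
       [ 9.95274406e-05,  1.95082921e-03, -9.99998092e-01]]), 'wrist_force': array([-0.538659  , -0.69767279,  0.42049466]), 'moment': array([ 0.00144779, -0.05190291,  0.06157914]), 'gripper_width': 1.0033803091928415}
0.0187
```

View pics/top0.png

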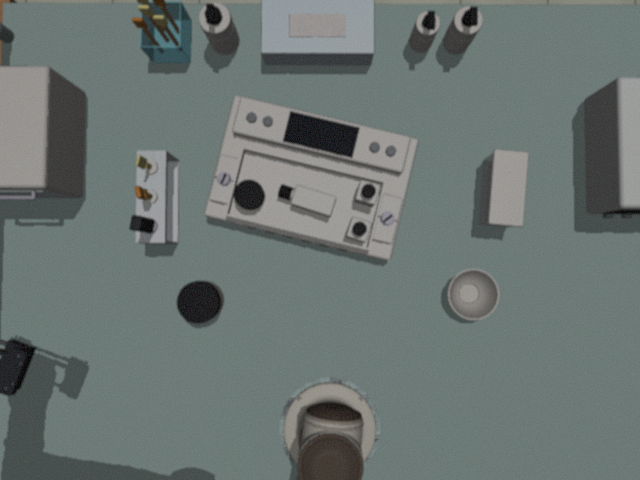

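View pics/side0.png

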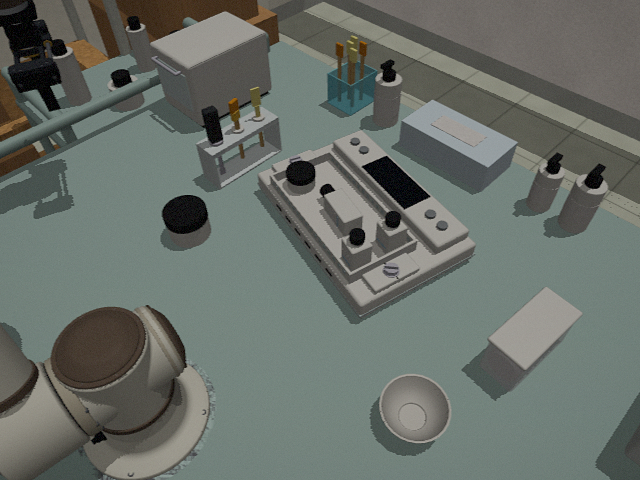

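```bash
python3 - <<'E'
from h import *
crop('top0',120,140,200,250,7)
crop('top0',200,90,420,265,3.6)
crop('side0',180,80,290,190,6)
crop('side0',250,130,480,320,3.4)
E
```

```text
(no output)
```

View pics/top0_c120_140.png

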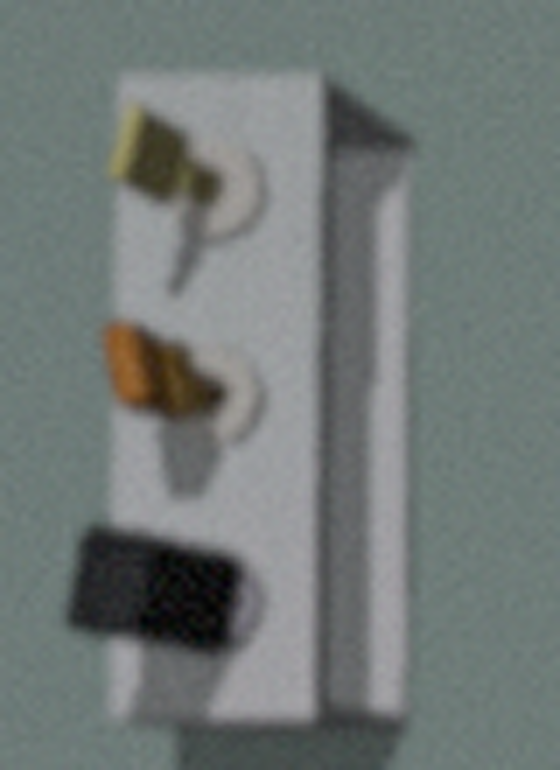

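View pics/top0_c200_90.png

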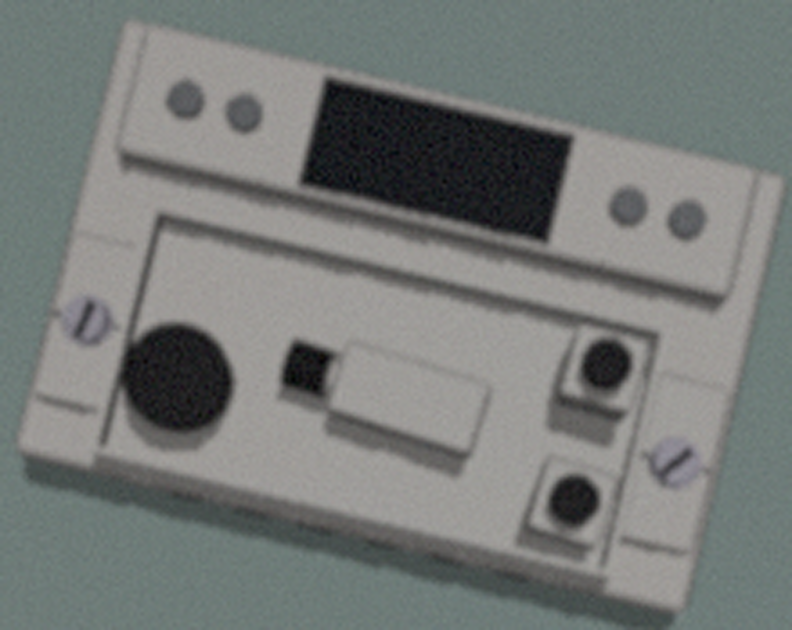

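View pics/side0_c180_80.png

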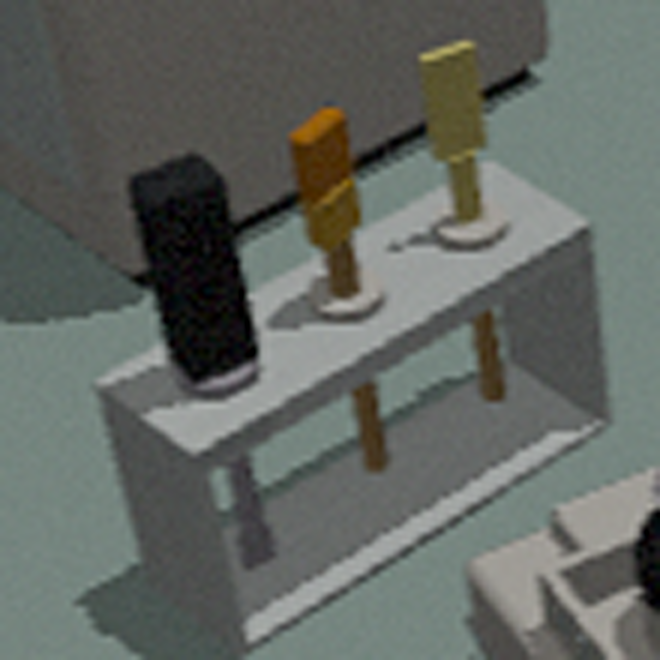

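View pics/side0_c250_130.png

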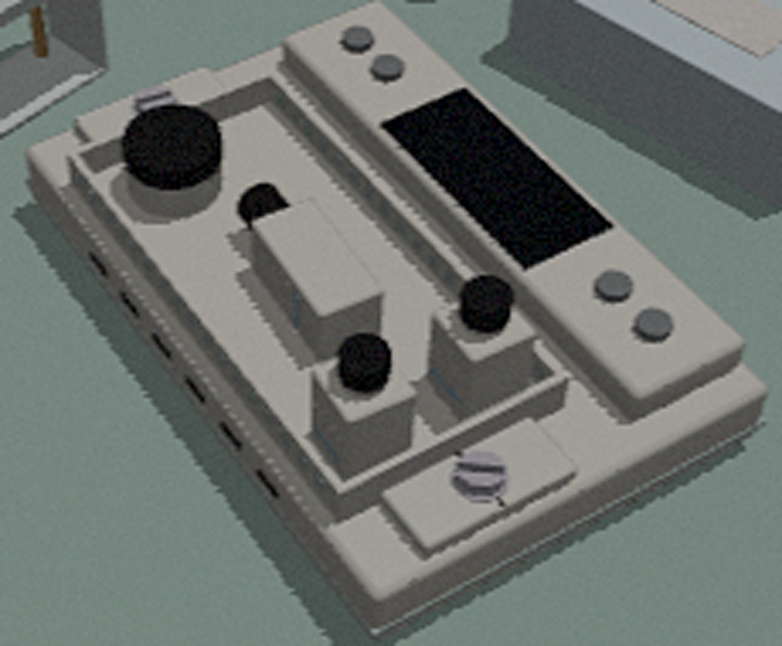

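```bash
python3 - <<'E'
from h import *
c=load('top0')
def P(x,y,ox,oy,s,z): return onz(c,ox+(x+.5)/s-.5,oy+(y+.5)/s-.5,z)
print('rack')
R=[P(x,y,120,140,7,.1) for x,y in[(120,75),(325,72),(318,720),(108,718)]]
for p in R: print(np.round(p,4))
ctr=sum(R)/4; ax=(R[0]+R[1]-R[2]-R[3])/2; print(ctr,np.linalg.norm(ax),np.degrees(np.arctan2(ax[1],ax[0])))
a=ax/np.linalg.norm(ax)
for k in(-.06,0,.06): print(k,ctr+k*a, (proj(c,ctr+k*a)-[120,140])*7)
L=P(87,320,200,90,3.6,.076);Rr=P(676,461,200,90,3.6,.076); d=L-Rr
print('screws',L,Rr,np.linalg.norm(d),np.degrees(np.arctan2(d[1],d[0])), (L+Rr)/2)
for a_,b_ in([(80,335),(94,304)],[(664,474),(690,449)]):
    p=P(*a_,200,90,3.6,.074);q=P(*b_,200,90,3.6,.074);print('slot',np.degrees(np.arctan2(*(q-p)[1::-1])),)
print('bottle',[np.round(P(x,y,200,90,3.6,.102),4) for x,y in[(348,340),(490,383),(467,455),(328,410)]])
print('cap',[np.round(P(x,y,200,90,3.6,.081),4) for x,y in[(282,388),(290,340)]])
print('jar',P(177,377,200,90,3.6,.101))
print('flasks',P(606,364,200,90,3.6,.14),P(574,501,200,90,3.6,.14))
# driver top quad z=.186, bottom
print('drv top',[np.round(P(x,y,120,140,7,.186),4) for x,y in[(90,530),(152,540),(145,640),(68,625)]])
# side check screws
s=load('side0')
for x,y in[(480,476)]: print('side right',onz(s,250+x/3.4,130+y/3.4,.076))
print('side left',onz(s,250+154/3.4,130+100/3.4,.076))
E
```

```text
rack
[0.5892 0.3994 0.1   ]
[0.5904 0.3392 0.1   ]
[0.4    0.3372 0.1   ]
[0.4002 0.3984 0.1   ]
[0.49493466 0.36856042 0.1       ] 0.18971988277277116 0.4506185435237404
-0.06 [0.43493652 0.36808854 0.1       ] [211.7452309  596.54251765]
0 [0.49493466 0.36856042 0.1       ] [214.75921465 391.83630571]
0.06 [0.5549328 0.3690323 0.1      ] [217.756544   188.26124065]
screws [0.53536677 0.22384796 0.076     ] [ 0.45510044 -0.11851281  0.076     ] 0.3516441209025027 76.80533943746521 [0.49523361 0.05266757 0.076     ]
slot -23.381150863831962
slot -45.85322929541399
bottle [array([0.5208, 0.0705, 0.102 ]), array([ 0.4967, -0.0103,  0.102 ]), array([0.4557, 0.0025, 0.102 ]), array([0.4808, 0.0815, 0.102 ])]
cap [array([0.4957, 0.1095, 0.081 ]), array([0.5236, 0.1052, 0.081 ])]
jar [0.49925355 0.16745525 0.101     ]
flasks [ 0.50289703 -0.07313599  0.14      ] [ 0.4276237  -0.05582643  0.14      ]
drv top [array([0.4478, 0.3744, 0.186 ]), array([0.4452, 0.3576, 0.186 ]), array([0.4182, 0.3589, 0.186 ]), array([0.4222, 0.3797, 0.186 ])]
side right [ 0.44959313 -0.12296717  0.076     ]
side left [0.53383711 0.22240887 0.076     ]
```

```bash
cat >> h.py <<'E'
def go(x,y,z,th=None):
    s=sense(); R=np.array(s['ee_rot']); p=np.array(s['tcp_pos'])
    cur=np.degrees(np.arctan2(R[1,0],R[0,0]))
    if th is not None:
        sp=-(th-cur); a=np.radians(th-cur); Rz=np.array([[np.cos(a),-np.sin(a),0],[np.sin(a),np.cos(a),0],[0,0,1]]); R=Rz@R
        print('spin units first',round(sp/8,3))
    print('then slide units',np.round(R.T@(np.array([x,y,z])-p)/.025,3),'pos',np.round(p,4),'th',round(cur,2),'F',np.round(s['wrist_force'],1),'M',np.round(s['moment'],2),'w',round(s['gripper_width'],3),'t',round(s['time_s'],2),'j6',round(s['joints'][5],1),'tilt',np.round(s['ee_rot'][:,2][:2],4))
E
python3 - <<'E'
from h import *
go(.435,.368,.222,-8)
E
```

```text
spin units first -1.485
then slide units [ 1.0045e+01  7.4460e+00 -1.0000e-03] pos [0.2122 0.5873 0.2216] th -19.88 F [-0.5 -0.7  0.4] M [ 0.   -0.05  0.06] w 1.003 t 0.1 j6 -14.8 tilt [-0.0006 -0.0019]
```

Call:
servo_tool --deltas '[{"slide":[0,0,0],"spin":-0.75},{"slide":[0,0,0],"spin":-0.75},{"slide":[0,0,0],"spin":0}]' --gripper 0

```text
time_s: 0.4
tcp_pos: [0.2119, 0.5863, 0.2196]
ee_rot: [[0.991, -0.13, -0.002], [-0.131, -0.991, -0.006], [-0.001, 0.006, -1.0]]
wrist_force: [0.1, -0.1, 0.3]
gripper_width: 1.004
```

```bash
python3 - <<'E'
from h import *
go(.435,.368,.222,-8)
E
```

```text
spin units first 0.063
then slide units [10.052  7.406 -0.062] pos [0.2119 0.5863 0.2196] th -7.5 F [ 0.1 -0.1  0.3] M [-0.03 -0.02 -0.03] w 1.004 t 0.4 j6 -2.4 tilt [-0.0017 -0.0056]
```

Call:
servo_tool --deltas '[{"slide":[1,0.74,0],"spin":0},{"slide":[1,0.74,0],"spin":0},{"slide":[1,0.74,0],"spin":0},{"slide":[1,0.74,0],"spin":0},{"slide":[1,0.74,0],"spin":0}]'

```text
time_s: 0.9
tcp_pos: [0.3236, 0.4762, 0.2173]
ee_rot: [[0.991, -0.136, -0.003], [-0.136, -0.991, -0.009], [-0.002, 0.01, -1.0]]
wrist_force: [0.5, 1.2, 0.0]
gripper_width: 1.003
```

```bash
python3 - <<'E'
from h import *
go(.435,.368,.222,-8)
E
```

```text
spin units first 0.019
then slide units [ 5.014  3.668 -0.165] pos [0.3236 0.4762 0.2173] th -7.84 F [0.5 1.2 0. ] M [ 0.06 -0.05  0.01] w 1.003 t 0.9 j6 10.3 tilt [-0.0034 -0.0092]
```

Call:
servo_tool --deltas '[{"slide":[1,0.735,-0.02],"spin":0},{"slide":[1,0.735,-0.02],"spin":0},{"slide":[1,0.735,-0.02],"spin":0},{"slide":[1,0.735,-0.02],"spin":0},{"slide":[1,0.735,-0.02],"spin":0}]'

```text
time_s: 1.4
tcp_pos: [0.4376, 0.3618, 0.2192]
ee_rot: [[0.989, -0.149, -0.005], [-0.149, -0.989, -0.011], [-0.004, 0.012, -1.0]]
wrist_force: [0.6, 0.5, -0.3]
gripper_width: 1.0
```

```bash
python3 - <<'E'
from h import *
go(.435,.368,.128,-8)
cap('side','side1');crop('side1',170,80,290,190,6)
cap('top','top1');crop('top1',100,150,220,260,6)
E
```

```text
spin units first -0.07
then slide units [-0.124 -0.275  3.647] pos [0.4376 0.3618 0.2192] th -8.56 F [ 0.6  0.5 -0.3] M [ 0.03 -0.01  0.  ] w 1.0 t 1.4 j6 25.4 tilt [-0.0053 -0.0114]
```

View pics/side1_c170_80.png

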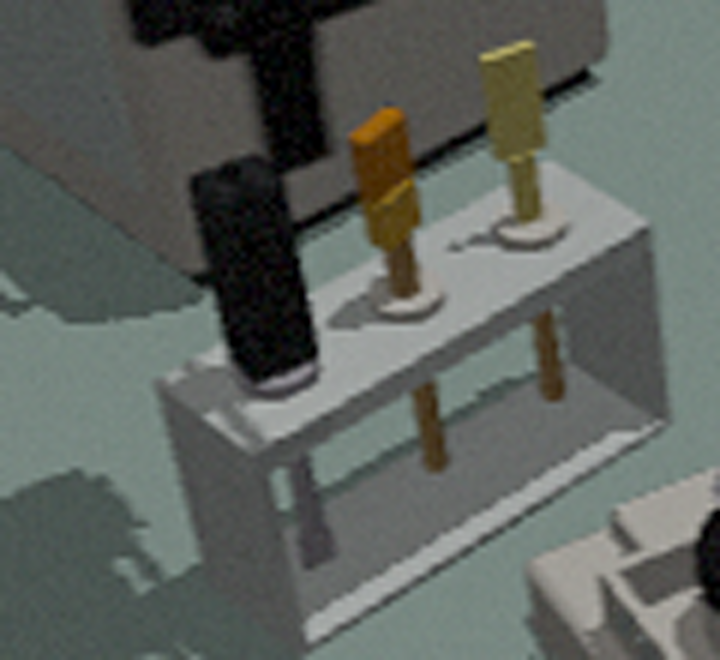

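View pics/top1_c100_150.png

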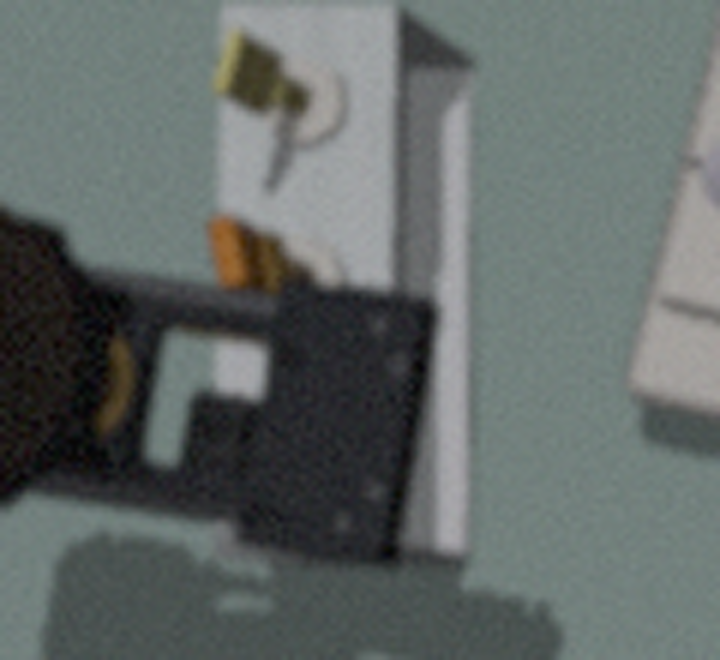

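Call:
servo_tool --deltas '[{"slide":[-0.03,-0.07,0.9],"spin":0},{"slide":[-0.03,-0.07,0.9],"spin":0},{"slide":[-0.03,-0.07,0.9],"spin":0},{"slide":[-0.03,-0.07,0.9],"spin":0}]'

```text
time_s: 1.9
tcp_pos: [0.4381, 0.3689, 0.1301]
ee_rot: [[0.987, -0.163, 0.0], [-0.163, -0.987, -0.004], [0.001, 0.004, -1.0]]
wrist_force: [-0.3, 1.1, -0.8]
gripper_width: 0.998
```

```bash
python3 - <<'E'
from h import *
go(.435,.368,.128,-8)
E
```

```text
spin units first -0.175
then slide units [-0.117  0.054  0.082] pos [0.4381 0.3689 0.1301] th -9.4 F [-0.3  1.1 -0.8] M [-0.01  0.   -0.08] w 0.998 t 1.9 j6 24.1 tilt [ 0.0004 -0.0044]
```

Call:
servo_tool --deltas '[{"slide":[-0.1,0.03,0.05],"spin":0},{"slide":[0,0,-0.02],"spin":0},{"slide":[0,0,-0.02],"spin":0},{"slide":[0,0,-0.02],"spin":0},{"slide":[0,0,-0.02],"spin":0}]' --gripper 255

```text
time_s: 2.4
tcp_pos: [0.4339, 0.3693, 0.1308]
ee_rot: [[0.986, -0.165, -0.001], [-0.165, -0.986, -0.006], [0.0, 0.007, -1.0]]
wrist_force: [-0.5, 0.2, 0.5]
gripper_width: 0.634
```

```bash
python3 - <<'E'
from h import *
go(.435,.368,.128,-8)
E
```

```text
spin units first -0.19
then slide units [0.05  0.046 0.114] pos [0.4339 0.3693 0.1308] th -9.52 F [-0.5  0.2  0.5] M [-0.03 -0.01  0.03] w 0.634 t 2.4 j6 23.6 tilt [-0.001  -0.0065]
```

Call:
servo_tool --deltas '[{"slide":[0,0,-0.01],"spin":0},{"slide":[0,0,-0.01],"spin":0},{"slide":[0,0,-0.01],"spin":0},{"slide":[0,0,-0.01],"spin":0},{"slide":[0,0,-0.01],"spin":0},{"slide":[0,0,-0.01],"spin":0}]'

```text
time_s: 3.0
tcp_pos: [0.4344, 0.3697, 0.134]
ee_rot: [[0.986, -0.166, 0.0], [-0.166, -0.986, -0.004], [0.001, 0.004, -1.0]]
wrist_force: [0.2, -0.7, -2.0]
gripper_width: 0.253
```

```bash
python3 - <<'E'
from h import *
go(.435,.368,.128,-8)
E
```

```text
spin units first -0.197
then slide units [0.034 0.061 0.241] pos [0.4344 0.3697 0.134 ] th -9.57 F [ 0.2 -0.7 -2. ] M [-0.02 -0.07  0.05] w 0.253 t 3.0 j6 23.6 tilt [ 0.0005 -0.0039]
```

Call:
servo_tool --deltas '[{"slide":[0,0,-0.6],"spin":0},{"slide":[0,0,-1],"spin":0},{"slide":[0,0,-1],"spin":0},{"slide":[0,0,-1],"spin":0},{"slide":[0,0,-0.8],"spin":0}]'

```text
time_s: 3.5
tcp_pos: [0.4326, 0.3682, 0.2404]
ee_rot: [[0.986, -0.168, -0.008], [-0.168, -0.986, -0.013], [-0.006, 0.014, -1.0]]
wrist_force: [1.1, -0.2, -1.0]
gripper_width: 0.253
```

```bash
python3 - <<'E'
from h import *
go(.535,.224,.24,-23.4)
cap('side','side2');crop('side2',150,60,290,190,5)
E
```

```text
spin units first 1.717
then slide units [6.048 3.667 0.034] pos [0.4326 0.3682 0.2404] th -9.67 F [ 1.1 -0.2 -1. ] M [ 0.06 -0.04 -0.02] w 0.253 t 3.5 j6 23.6 tilt [-0.0082 -0.0133]
```

View pics/side2_c150_60.png

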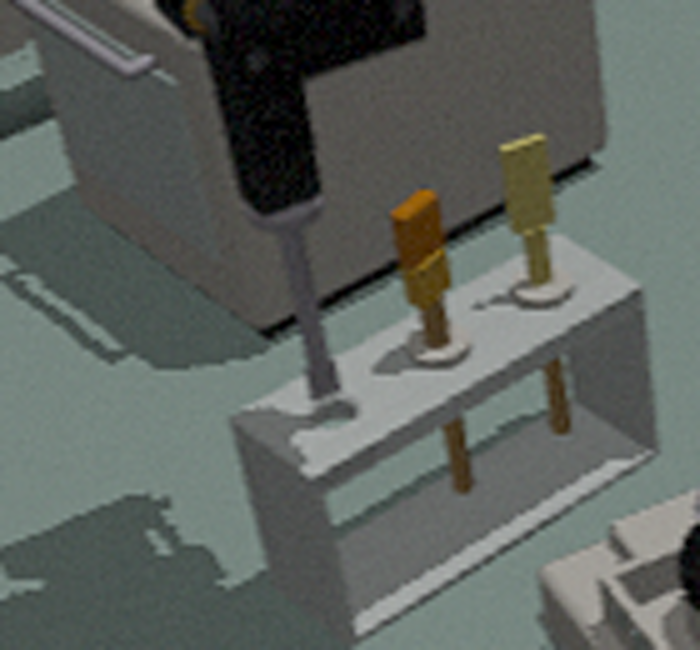

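Call:
servo_tool --deltas '[{"slide":[0,0,0],"spin":0.86},{"slide":[0,0,0],"spin":0.86},{"slide":[1,0.61,-0.02],"spin":0},{"slide":[1,0.61,-0.02],"spin":0},{"slide":[1,0.61,-0.02],"spin":0},{"slide":[1,0.61,-0.02],"spin":0},{"slide":[0.9,0.55,-0.02],"spin":0},{"slide":[0.7,0.4,-0.02],"spin":0}]'

```text
time_s: 4.35
tcp_pos: [0.5268, 0.232, 0.2412]
ee_rot: [[0.916, -0.402, -0.011], [-0.402, -0.916, -0.011], [-0.006, 0.015, -1.0]]
wrist_force: [-0.5, -0.5, -1.4]
gripper_width: 0.248
```

```bash
python3 - <<'E'
from h import *
go(.535,.224,.24,-23.4)
cap('side','side3');crop('side3',220,60,360,190,5)
cap('top','top3');crop('top3',180,120,300,220,6)
E
```

```text
spin units first -0.038
then slide units [0.428 0.164 0.047] pos [0.5268 0.232  0.2412] th -23.71 F [-0.5 -0.5 -1.4] M [ 0.04 -0.04 -0.02] w 0.248 t 4.35 j6 26.4 tilt [-0.0114 -0.0109]
```

View pics/side3_c220_60.png

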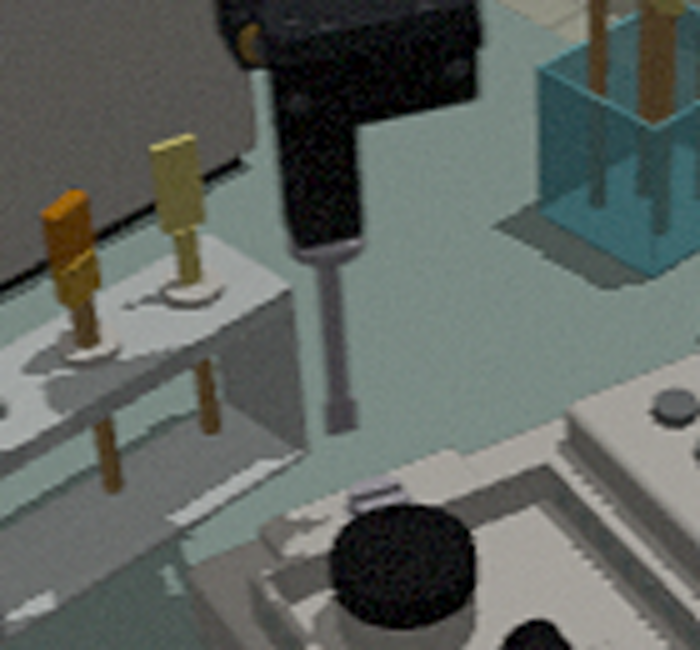

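View pics/top3_c180_120.png

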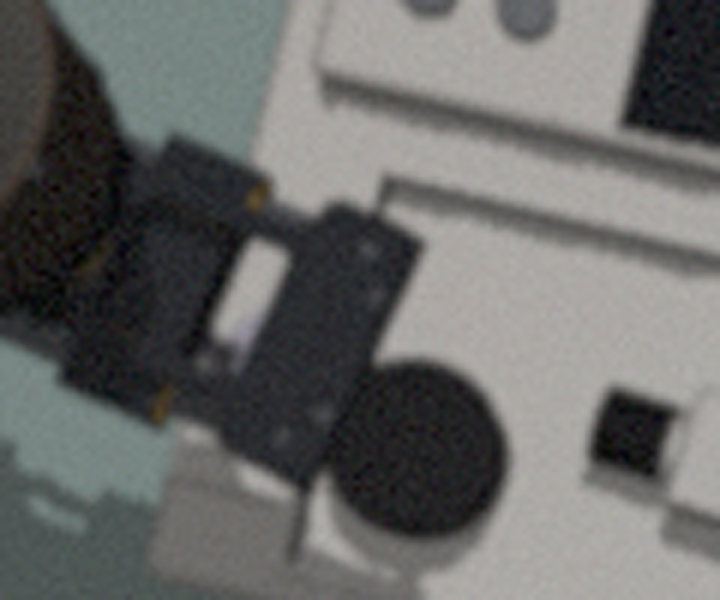

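```bash
python3 - <<'E'
from h import *
c=load('side3'); s=sense(); p=s['tcp_pos'];R=s['ee_rot']
for d in(.115,.12,.125,.13): print(d,(proj(c,p+R[:,2]*d)-[220,60]+.5)*5-.5)
print('blade edges',[(proj(c,p+R[:,2]*.125+R[:,0]*k)-[220,60]+.5)*5-.5 for k in(-.007,.007)])
print('collar bottom', (proj(c,p+R[:,2]*.032)-[220,60]+.5)*5-.5)
print('screw from top', (proj(c,[.5354,.2238,.076])-[220,60]+.5)*5-.5)
E
```

```text
0.115 [345.05009642 408.47621427]
0.12 [345.8528316  417.98514156]
0.125 [346.65010303 427.4293471 ]
0.13 [347.4419663  436.80948943]
blade edges [array([330.97192165, 431.2849468 ]), array([362.2822267 , 423.58507397])]
collar bottom [330.872611   240.53455504]
screw from top [378.95513946 495.92461028]
```

```bash
python3 - <<'E'
from h import *
crop('side3',265,125,325,180,12)
crop('side3',265,125,325,180,12)
crop('top0',205,160,245,195,18)
E
```

```text
(no output)
```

View pics/side3_c265_125.png

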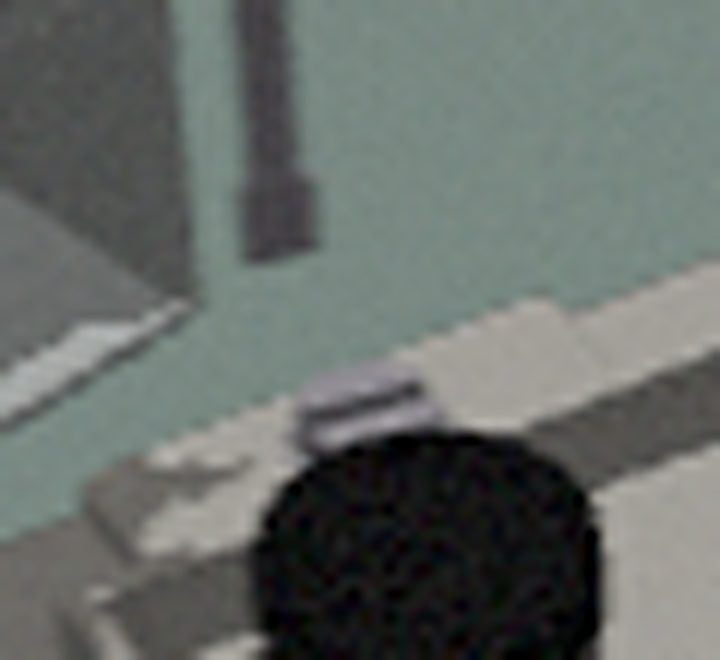

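View pics/top0_c205_160.png

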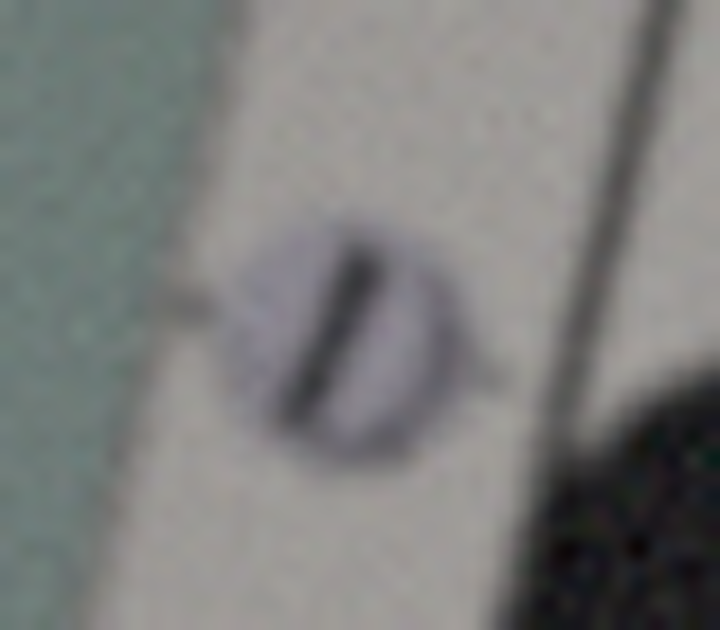

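```bash
python3 - <<'E'
from h import *
c=load('top0'); t=onz(c,205+331.5/18-.5,160+340.5/18-.5,.075); print('top',t)
s3=load('side3'); s=sense(); p=s['tcp_pos'];R=s['ee_rot']
tip=p+R[:,2]*.126; pt=proj(s3,tip); print('pred tip px12',(pt-[265,125]+.5)*12-.5,'tip',tip)
obs=np.array([265+281.5/12-.5,125+255.5/12-.5]); b=obs-pt; print('bias',b)
for uv in((367,405),(367,400)):
    q=np.array([265+(uv[0]+.5)/12-.5,125+(uv[1]+.5)/12-.5])
    print('side raw',onz(s3,*q,.075),'bias corr',onz(s3,*(q-b),.075))
a=np.radians(-23.4); ac=np.array([-np.sin(a),np.cos(a)]); al=np.array([np.cos(a),np.sin(a)])
print('top across/along',t[:2]@ac,t[:2]@al,'side',onz(s3,*q,.075)[:2]@ac,'corr',onz(s3,*(q-b),.075)[:2]@ac, onz(s3,*(q-b),.075)[:2]@al)
E
```

```text
top [0.53574349 0.2259052  0.075     ]
pred tip px12 [293.04137577 251.04515129] tip [0.5257065  0.23004709 0.11500956]
bias [-1.00344798  0.32957073]
side raw [0.53686437 0.22634701 0.075     ] bias corr [0.53914947 0.22558329 0.075     ]
side raw [0.53780967 0.22737855 0.075     ] bias corr [0.54009723 0.22661482 0.075     ]
top across/along 0.42009494190097035 0.40196329518301205 side 0.4222676884667004 corr 0.4224752754207101 0.4056771344082733
```

```bash
python3 - <<'E'
from h import *
go(.5393,.2263,.206,-25)
E
```

```text
spin units first 0.144
then slide units [ 0.536 -0.038  1.396] pos [0.5272 0.2315 0.241 ] th -23.84 F [-0.  -1.2 -1.7] M [0.14 0.01 0.02] w 0.252 t 4.45 j6 26.3 tilt [-0.0116 -0.0113]
```

Call:
servo_tool --deltas '[{"slide":[0.2,0,0.35],"spin":0.14},{"slide":[0.2,-0.02,0.5],"spin":0},{"slide":[0.14,-0.02,0.5],"spin":0}]'

```text
time_s: 4.75
tcp_pos: [0.5397, 0.2272, 0.2049]
ee_rot: [[0.906, -0.423, -0.011], [-0.423, -0.906, -0.01], [-0.006, 0.013, -1.0]]
wrist_force: [0.6, 0.2, -1.6]
gripper_width: 0.25
```

```bash
python3 - <<'E'
from h import *
go(.5393,.2263,.206,-25)
s=sense(); print('tip',s['tcp_pos']+s['ee_rot'][:,2]*.126+[-.0009,.0009,0])
cap('side','side4');crop('side4',265,110,335,180,10)
E
```

```text
spin units first -0.003
then slide units [-0.001  0.04  -0.045] pos [0.5397 0.2272 0.2049] th -25.02 F [ 0.6  0.2 -1.6] M [ 0.06  0.01 -0.  ] w 0.25 t 4.75 j6 26.3 tilt [-0.0108 -0.0097]
tip [0.53748388 0.22686845 0.07886755]
```

View pics/side4_c265_110.png

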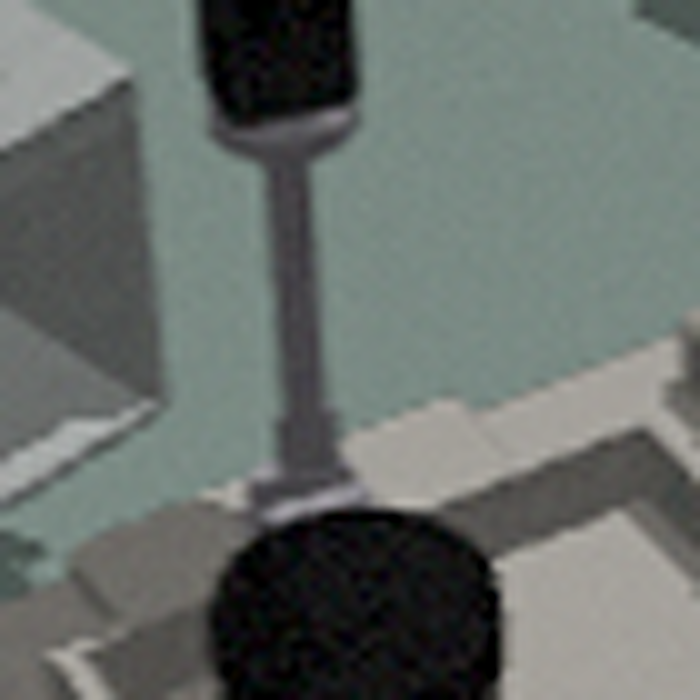

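Call:
servo_tool --deltas '[{"slide":[0,0.02,0.2],"spin":0},{"slide":[0,0.02,0.2],"spin":0}]'

```text
time_s: 5.0
tcp_pos: [0.5405, 0.2259, 0.1965]
ee_rot: [[0.908, -0.42, -0.009], [-0.42, -0.908, -0.015], [-0.002, 0.017, -1.0]]
wrist_force: [-4.0, -2.9, 27.9]
gripper_width: 0.25
```

```bash
python3 - <<'E'
from h import *
go(.5393,.2263,.196,-25)
E
```

```text
spin units first 0.023
then slide units [-0.052  0.004  0.021] pos [0.5405 0.2259 0.1965] th -24.81 F [-4.  -2.9 27.9] M [-1.51  1.9   0.  ] w 0.25 t 5.0 j6 26.3 tilt [-0.0086 -0.0146]
```

Call:
servo_tool --deltas '[{"slide":[-0.02,0,-0.03],"spin":0.5},{"slide":[0,0,0],"spin":1},{"slide":[0,0,0],"spin":1},{"slide":[0,0,0],"spin":1}]'

```text
time_s: 5.4
tcp_pos: [0.5393, 0.2256, 0.1989]
ee_rot: [[0.594, -0.805, -0.008], [-0.805, -0.593, -0.019], [0.011, 0.017, -1.0]]
wrist_force: [0.1, -0.7, 0.2]
gripper_width: 0.25
```

```bash
python3 - <<'E'
from h import *
go(.5393,.2263,.196,-25)
s=sense(); print('tip',s['tcp_pos']+s['ee_rot'][:,2]*.126)
cap('side','side5');crop('side5',265,110,335,180,10)
E
```

```text
spin units first -3.573
then slide units [-0.014 -0.028  0.115] pos [0.5393 0.2256 0.1989] th -53.59 F [ 0.1 -0.7  0.2] M [-0.39 -0.01  0.08] w 0.25 t 5.4 j6 -2.7 tilt [-0.0076 -0.0187]
tip [0.53836779 0.22321203 0.07292769]
```

View pics/side5_c265_110.png

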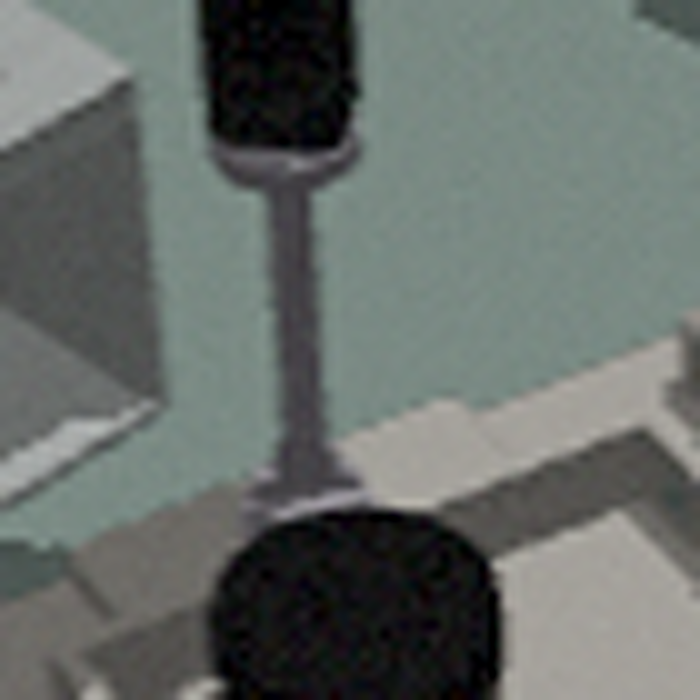

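Call:
servo_tool --deltas '[{"slide":[0,0,0.04],"spin":1},{"slide":[0,0,0.04],"spin":1},{"slide":[0,0,0.02],"spin":1},{"slide":[0,0,0.02],"spin":1},{"slide":[0,0,0],"spin":1},{"slide":[0,0,0],"spin":0.8}]'

```text
time_s: 6.05
tcp_pos: [0.5373, 0.2255, 0.1989]
ee_rot: [[-0.187, -0.982, -0.008], [-0.982, 0.187, -0.024], [0.025, 0.004, -1.0]]
wrist_force: [-0.4, -1.0, 0.7]
gripper_width: 0.251
```

```bash
python3 - <<'E'
from h import *
go(.5393,.2263,.196,-113)
s=sense(); print('tip',s['tcp_pos']+s['ee_rot'][:,2]*.126)
E
```

```text
spin units first 1.527
then slide units [-0.065 -0.062  0.115] pos [0.5373 0.2255 0.1989] th -100.79 F [-0.4 -1.   0.7] M [-0.17 -0.03  0.09] w 0.251 t 6.05 j6 -50.2 tilt [-0.0085 -0.0236]
tip [0.53620906 0.22249759 0.07296318]
```

Call:
servo_tool --deltas '[{"slide":[-0.05,-0.02,0.02],"spin":0.8},{"slide":[-0.05,0,0.02],"spin":0.8}]'

```text
time_s: 6.25
tcp_pos: [0.5371, 0.2265, 0.1988]
ee_rot: [[-0.402, -0.916, -0.011], [-0.915, 0.402, -0.029], [0.031, -0.001, -1.0]]
wrist_force: [-1.0, -2.4, 3.5]
gripper_width: 0.249
```

```bash
python3 - <<'E'
from h import *
go(.5393,.2263,.196,-113)
s=sense(); print('tip',s['tcp_pos']+s['ee_rot'][:,2]*.126)
E
```

```text
spin units first -0.087
then slide units [-0.032 -0.085  0.109] pos [0.5371 0.2265 0.1988] th -113.7 F [-1.  -2.4  3.5] M [-0.94  0.39  0.07] w 0.249 t 6.25 j6 -63.4 tilt [-0.011  -0.0285]
tip [0.53567397 0.2228744  0.07280991]
```

Call:
servo_tool --deltas '[{"slide":[0,0,0],"spin":0.5},{"slide":[0,0,0],"spin":0.5}]'

```text
time_s: 6.45
tcp_pos: [0.5366, 0.2265, 0.1989]
ee_rot: [[-0.525, -0.851, -0.011], [-0.851, 0.525, -0.03], [0.031, -0.006, -0.999]]
wrist_force: [-0.4, 0.4, -1.5]
gripper_width: 0.249
```

```bash
python3 - <<'E'
from h import *
go(.5393,.2263,.196,-113)
cap('side','side6');crop('side6',265,110,335,180,10)
E
```

```text
spin units first -1.083
then slide units [-0.037 -0.103  0.116] pos [0.5366 0.2265 0.1989] th -121.66 F [-0.4  0.4 -1.5] M [ 0.05 -0.16  0.15] w 0.249 t 6.45 j6 -71.4 tilt [-0.0111 -0.0299]
```

View pics/side6_c265_110.png

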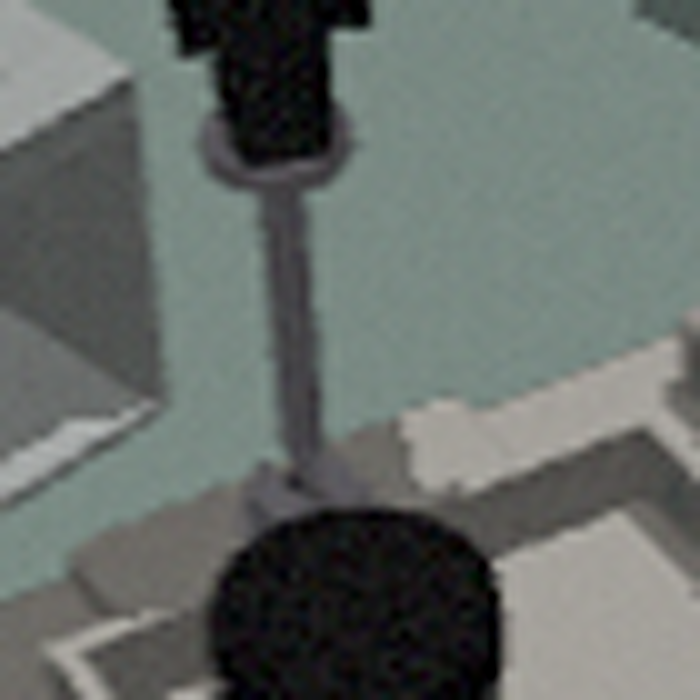

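Call:
servo_tool --deltas '[{"slide":[0,0,0],"spin":0.5}]'

```text
time_s: 6.6
tcp_pos: [0.5364, 0.2267, 0.1989]
ee_rot: [[-0.582, -0.813, -0.011], [-0.813, 0.582, -0.03], [0.031, -0.009, -0.999]]
wrist_force: [-0.9, -1.5, 0.1]
gripper_width: 0.248
```

```bash
python3 - <<'E'
from h import *
go(.5393,.2263,.196,-113)
E
```

```text
spin units first -1.577
then slide units [-0.033 -0.112  0.116] pos [0.5364 0.2267 0.1989] th -125.62 F [-0.9 -1.5  0.1] M [-0.11 -0.06  0.26] w 0.248 t 6.6 j6 -75.4 tilt [-0.0111 -0.0303]
```

Call:
servo_tool --deltas '[{"slide":[0,0,-0.1],"spin":-0.9},{"slide":[0,0,-0.7],"spin":0},{"slide":[0,0,-1],"spin":-1},{"slide":[0,0,-1],"spin":-1},{"slide":[0,0,-1],"spin":-1},{"slide":[0,0,-0.4],"spin":-1},{"slide":[0,0,-0.02],"spin":-1},{"slide":[0,0,-0.02],"spin":-1},{"slide":[0,0,-0.02],"spin":-1}]'

```text
time_s: 7.5
tcp_pos: [0.5366, 0.2335, 0.3058]
ee_rot: [[0.531, -0.847, -0.012], [-0.847, -0.531, -0.028], [0.017, 0.025, -1.0]]
wrist_force: [-0.3, 0.4, -0.6]
gripper_width: 0.25
```

```bash
python3 - <<'E'
from h import *
go(.457,-.118,.30,-46)
cap('side','side7');crop('side7',265,125,325,180,12)
cap('top','top7');crop('top7',180,120,300,220,6)
E
```

```text
spin units first -1.489
then slide units [ 7.896 12.046  0.677] pos [0.5366 0.2335 0.3058] th -57.91 F [-0.3  0.4 -0.6] M [ 0.09 -0.01  0.04] w 0.25 t 7.5 j6 -7.9 tilt [-0.0122 -0.0283]
```

View pics/side7_c265_125.png

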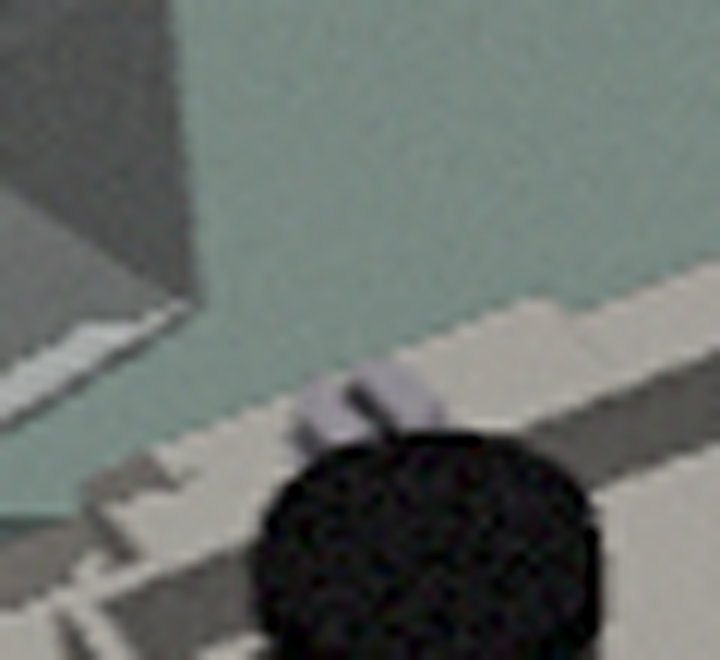

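View pics/top7_c180_120.png

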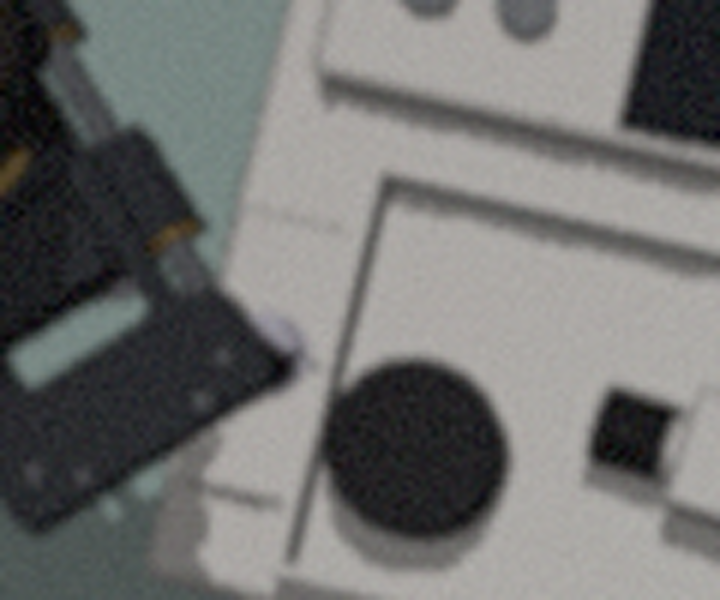

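Call:
servo_tool --deltas '[{"slide":[0,0,0],"spin":-0.75},{"slide":[0,0,0],"spin":-0.75},{"slide":[0.65,1,0.04],"spin":0},{"slide":[0.65,1,0.04],"spin":0},{"slide":[0.65,1,0.04],"spin":0},{"slide":[0.65,1,0.04],"spin":0},{"slide":[0.65,1,0.04],"spin":0},{"slide":[0.65,1,0.02],"spin":0},{"slide":[0.65,1,0.02],"spin":0}]'

```text
time_s: 8.5
tcp_pos: [0.4866, 0.0285, 0.3014]
ee_rot: [[0.692, -0.721, -0.017], [-0.721, -0.692, -0.029], [0.009, 0.032, -0.999]]
wrist_force: [0.8, -0.4, -1.1]
gripper_width: 0.251
```

```bash
python3 - <<'E'
from h import *
go(.457,-.118,.30,-46)
cap('top','top8');crop('top8',205,160,245,195,18)
E
```

```text
spin units first -0.022
then slide units [3.391 4.917 0.243] pos [0.4866 0.0285 0.3014] th -46.18 F [ 0.8 -0.4 -1.1] M [ 0.1  -0.11  0.  ] w 0.251 t 8.5 j6 20.3 tilt [-0.0168 -0.0287]
```

View pics/top8_c205_160.png

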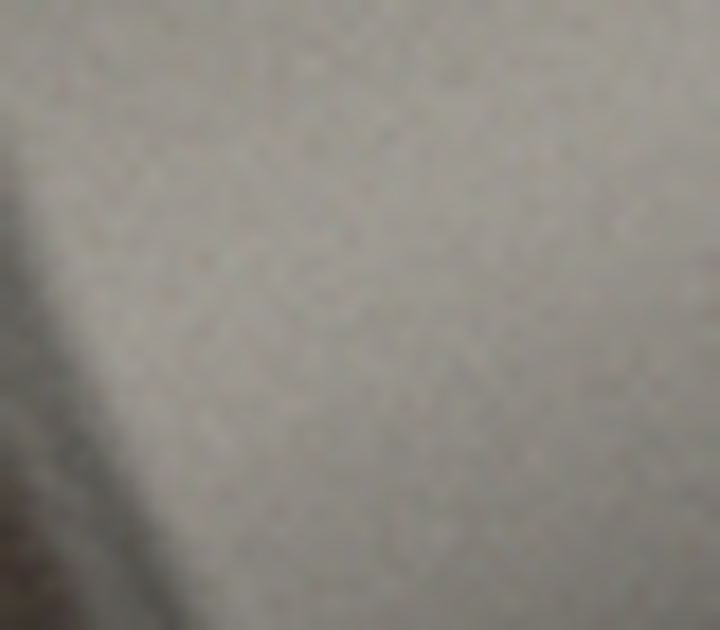

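Call:
servo_tool --deltas '[{"slide":[0.65,0.95,0],"spin":0},{"slide":[0.65,0.95,0],"spin":0},{"slide":[0.65,0.95,0.02],"spin":0},{"slide":[0.65,0.95,0.02],"spin":0},{"slide":[0.5,0.7,0.02],"spin":0}]'

```text
time_s: 9.05
tcp_pos: [0.455, -0.1117, 0.304]
ee_rot: [[0.686, -0.727, -0.018], [-0.727, -0.686, -0.029], [0.009, 0.032, -0.999]]
wrist_force: [0.3, -0.4, -1.5]
gripper_width: 0.248
```

```bash
python3 - <<'E'
from h import *
go(.457,-.118,.30,-46)
cap('top','top9');crop('top9',205,160,245,195,18)
crop('top0',370,200,410,235,18)
cap('side','side9');crop('side9',350,170,430,240,10)
E
```

```text
spin units first -0.081
then slide units [0.236 0.112 0.165] pos [ 0.455  -0.1117  0.304 ] th -46.64 F [ 0.3 -0.4 -1.5] M [ 0.13 -0.09  0.03] w 0.248 t 9.05 j6 35.7 tilt [-0.0175 -0.0287]
```

View pics/top9_c205_160.png

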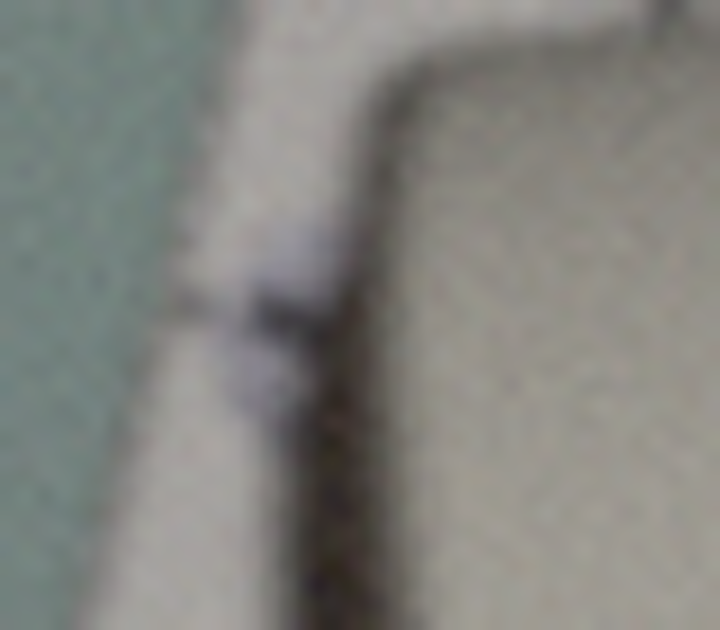

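View pics/top0_c370_200.png

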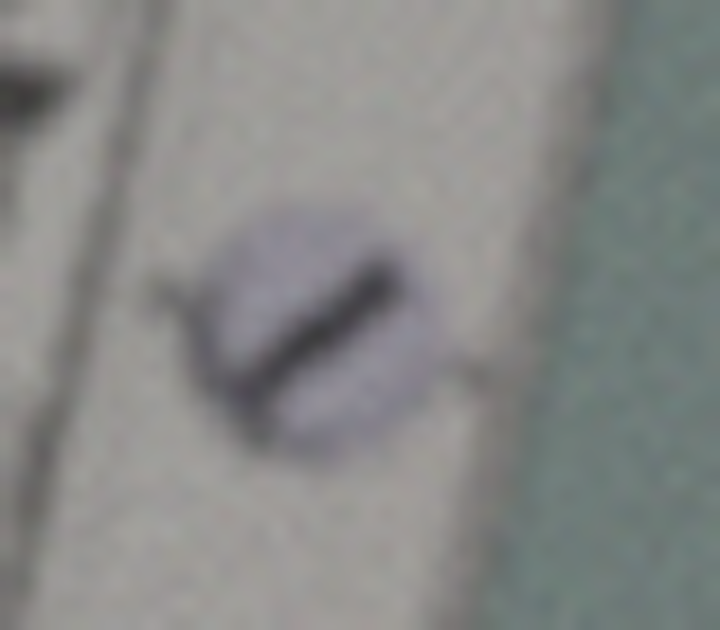

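View pics/side9_c350_170.png

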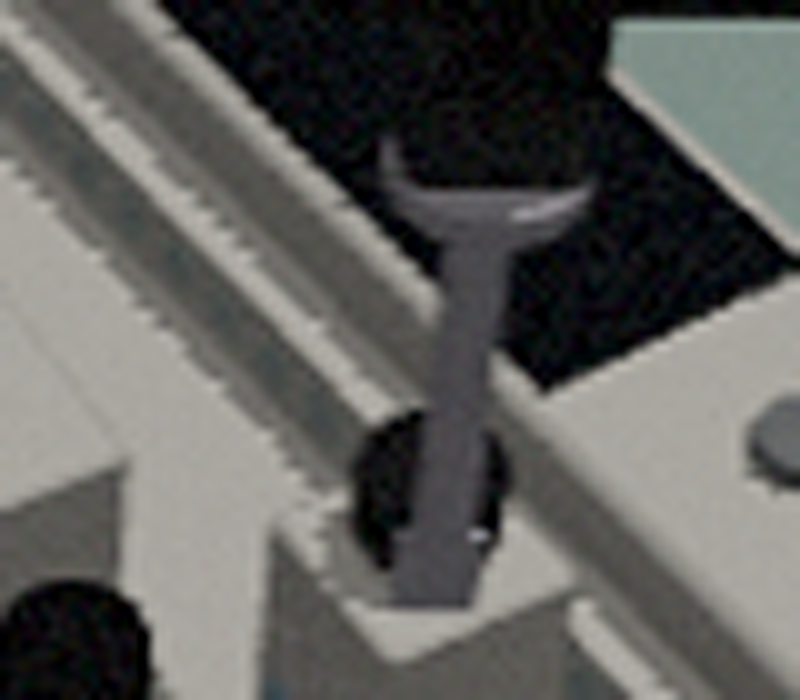

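View pics/side9.png

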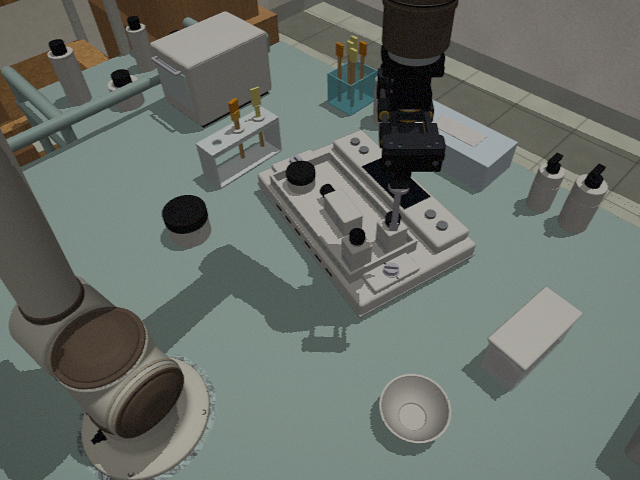

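```bash
python3 - <<'E'
from h import *
c=load('top0'); t=onz(c,370+320.5/18-.5,200+335.5/18-.5,.075); print('top',t)
s9=load('side9'); s=sense(); p=s['tcp_pos'];R=s['ee_rot']
tip=p+R[:,2]*.126; pt=proj(s9,tip); print('pred tip crop10',(pt-[350,170]+.5)*10-.5,'tip',tip)
cen=proj(c,t);print((proj(s9,t)-[350,170]+.5)*10)
crop('side9',365,245,415,295,14)
print('pred screw in crop14',(proj(s9,t)-[365,245]+.5)*14-.5)
E
```

```text
top [ 0.45425207 -0.11839157  0.075     ]
pred tip crop10 [445.04734219 594.06215988] tip [ 0.4525527  -0.11578211  0.17798811]
[413.72041555 979.35606961]
pred screw in crop14 [368.70858176 320.59849746]
```

View pics/side9_c365_245.png

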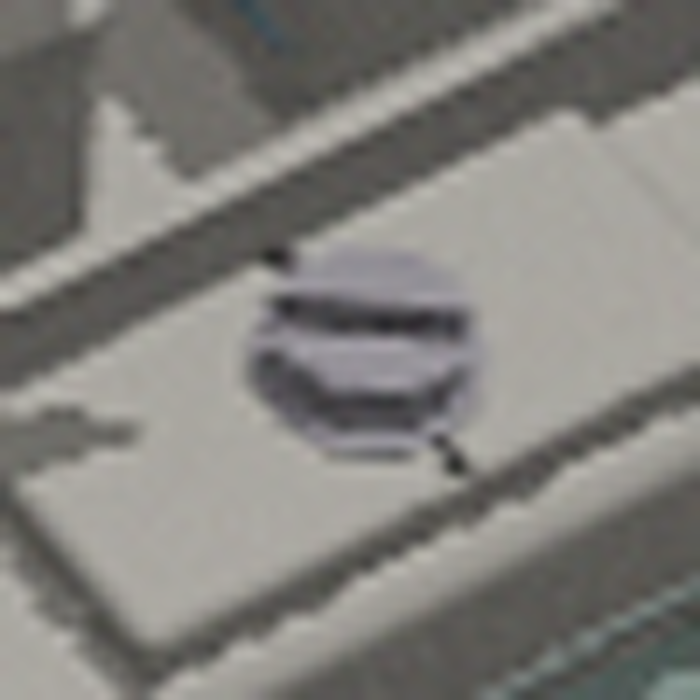

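```bash
python3 - <<'E'
from h import *
go(.4575,-.1158,.21,-47)
E
```

```text
spin units first 0.027
then slide units [ 0.147 -0.102  3.757] pos [ 0.4548 -0.1121  0.3039] th -46.78 F [-0.7  0.6 -1. ] M [ 0.15 -0.1   0.02] w 0.251 t 9.15 j6 35.6 tilt [-0.018  -0.0288]
```

Call:
servo_tool --deltas '[{"slide":[0.04,-0.025,0.7],"spin":0.03},{"slide":[0.04,-0.025,0.95],"spin":0},{"slide":[0.04,-0.025,0.95],"spin":0},{"slide":[0.04,-0.025,0.95],"spin":0}]'

```text
time_s: 9.55
tcp_pos: [0.4615, -0.1145, 0.2162]
ee_rot: [[0.678, -0.735, -0.006], [-0.735, -0.678, -0.028], [0.016, 0.023, -1.0]]
wrist_force: [0.1, -0.7, -1.9]
gripper_width: 0.25
```

```bash
python3 - <<'E'
from h import *
go(.4575,-.1158,.196,-47)
s=sense(); print('tip',s['tcp_pos']+s['ee_rot'][:,2]*.126)
cap('side','side10');crop('side10',365,235,425,295,12)
E
```

```text
spin units first -0.039
then slide units [-0.085  0.134  0.81 ] pos [ 0.4615 -0.1145  0.2162] th -47.31 F [ 0.1 -0.7 -1.9] M [ 0.15 -0.04 -0.  ] w 0.25 t 9.55 j6 35.1 tilt [-0.0059 -0.0276]
tip [ 0.46077936 -0.11797612  0.09025331]
```

View pics/side10_c365_235.png

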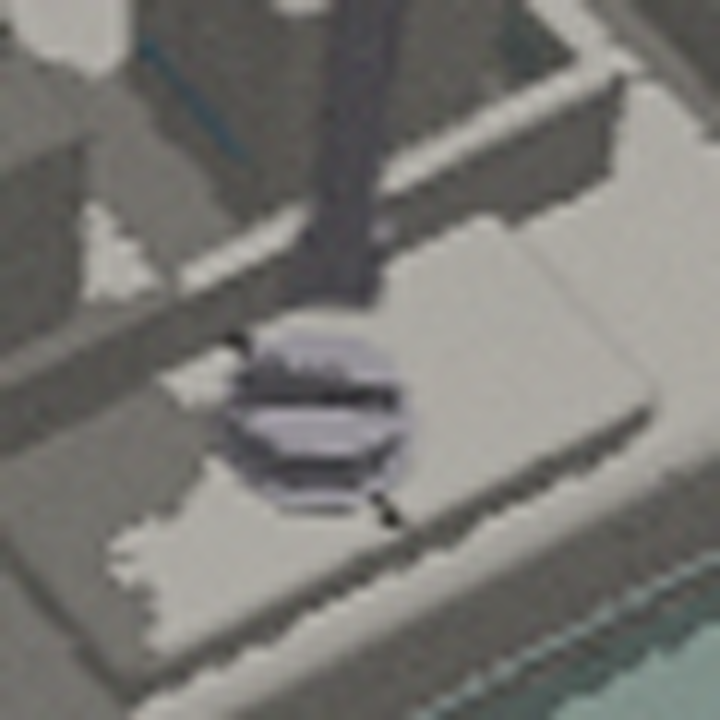

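```bash
python3 - <<'E'
from h import *
c=load('side10')
f=lambda u,v,z: onz(c,365+(u+.5)/12-.5,235+(v+.5)/12-.5,z)
for d in(.125,.126,.128):
    a=f(340,303,.2162-d);b=f(319,397,.076); print(d,a,b,b-a)
th=np.radians(-47.3); 
m=(f(319,397,.076)-f(340,303,.0902))[:2]
print('along',m@[np.cos(th),np.sin(th)],'across(tool y)',m@[np.sin(th),-np.cos(th)])
print((proj(c,[.4543,-.1184,.076])-[365,235]+.5)*12-.5)
E
```

```text
0.125 [ 0.45938812 -0.11695578  0.0912    ] [ 0.45360132 -0.11943331  0.076     ] [-0.0057868  -0.00247752 -0.0152    ]
0.126 [ 0.46005233 -0.11650213  0.0902    ] [ 0.45360132 -0.11943331  0.076     ] [-0.006451   -0.00293118 -0.0142    ]
0.128 [ 0.46138074 -0.11559482  0.0882    ] [ 0.45360132 -0.11943331  0.076     ] [-0.00777942 -0.00383849 -0.0122    ]
along -0.00222064540392258 across(tool y) 0.006728744092599519
[316.75807634 390.49757038]
```

Call:
servo_tool --deltas '[{"slide":[-0.1,0.23,0.2],"spin":0},{"slide":[0,0,0.2],"spin":0}]'

```text
time_s: 9.8
tcp_pos: [0.4525, -0.1162, 0.2026]
ee_rot: [[0.678, -0.735, -0.016], [-0.735, -0.678, -0.028], [0.01, 0.031, -0.999]]
wrist_force: [-5.1, 0.9, 18.4]
gripper_width: 0.254
```

```bash
python3 - <<'E'
from h import *
go(.4575,-.1158,.196,-47)
s=sense(); tp=s['tcp_pos']+s['ee_rot'][:,2]*.126;print('tip',tp)
c=cap('side','side11');crop('side11',365,235,425,295,12)
E
```

```text
spin units first -0.038
then slide units [ 0.121 -0.164  0.259] pos [ 0.4525 -0.1162  0.2026] th -47.31 F [-5.1  0.9 18.4] M [-0.02  2.25 -0.04] w 0.254 t 9.8 j6 35.2 tilt [-0.0165 -0.0284]
tip [ 0.45047027 -0.11977569  0.07664643]
```

View pics/side11_c365_235.png

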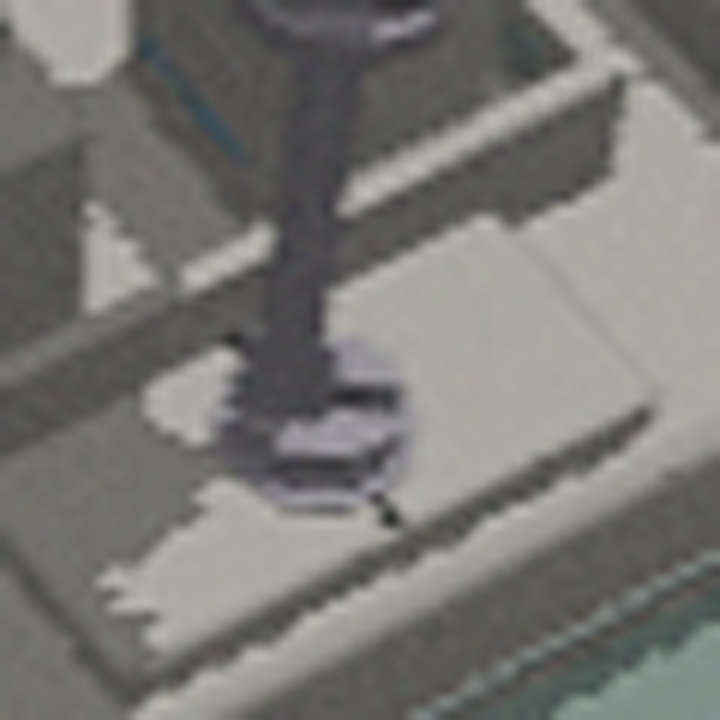

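Call:
servo_tool --deltas '[{"slide":[0.07,-0.05,-0.12],"spin":0},{"slide":[0.05,-0.04,0],"spin":0},{"slide":[0,0,0],"spin":0}]'

```text
time_s: 10.15
tcp_pos: [0.4587, -0.1164, 0.2086]
ee_rot: [[0.678, -0.735, -0.01], [-0.735, -0.678, -0.028], [0.014, 0.026, -1.0]]
wrist_force: [0.2, -1.0, -1.8]
gripper_width: 0.25
```

```bash
python3 - <<'E'
from h import *
go(.4575,-.1158,.196,-47)
s=sense(); tp=s['tcp_pos']+s['ee_rot'][:,2]*.126;print('tip',tp)
c=cap('side','side12');crop('side12',365,235,425,295,12)
E
```

```text
spin units first -0.035
then slide units [-0.057  0.004  0.503] pos [ 0.4587 -0.1164  0.2086] th -47.28 F [ 0.2 -1.  -1.8] M [ 0.14 -0.05 -0.03] w 0.25 t 10.15 j6 35.3 tilt [-0.0096 -0.0285]
tip [ 0.45745188 -0.12000686  0.08264478]
```

View pics/side12_c365_235.png

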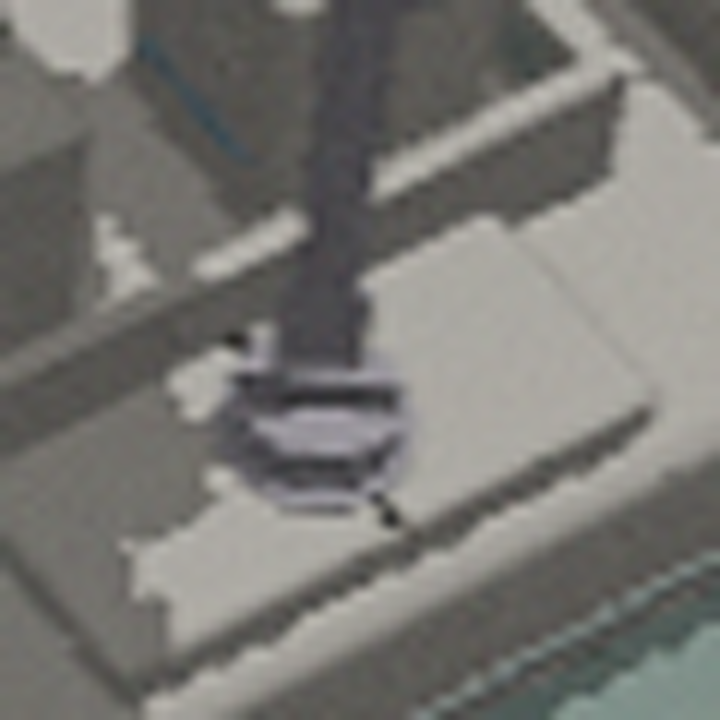

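```bash
python3 - <<'E'
from h import *
c=load('side12')
f=lambda u,v,z: onz(c,365+(u+.5)/12-.5,235+(v+.5)/12-.5,z)
th=np.radians(-47.3)
for v in(360,364):
  for v2 in(393,397):
    m=(f(319,v2,.076)-f(320,v,.0826))[:2]
    print(v,v2,m,'along',m@[np.cos(th),np.sin(th)],'tool y',m@[np.sin(th),-np.cos(th)])
E
```

```text
360 393 [-0.00057572 -0.00099777] along 0.00034284521927858383 tool y 0.0010997586423828495
360 397 [-0.00114983 -0.00148672] along 0.00031284899298886877 tool y 0.001853258738804313
364 393 [-1.65064359e-06 -5.08952913e-04] along 0.0003729175238010303 tool y 0.00034636442125294604
364 397 [-0.00057575 -0.0009979 ] along 0.00034292129751131516 tool y 0.0010998645176744097
```

Move about 1 mm across while lowering.

Call:
servo_tool --deltas '[{"slide":[0,0.03,0.2],"spin":0},{"slide":[0,0,0.2],"spin":0},{"slide":[0,0,0.1],"spin":0}]'

```text
time_s: 10.5
tcp_pos: [0.4584, -0.1176, 0.1967]
ee_rot: [[0.679, -0.734, -0.008], [-0.734, -0.678, -0.029], [0.016, 0.026, -1.0]]
wrist_force: [-4.2, 3.6, 13.8]
gripper_width: 0.255
```

```bash
python3 - <<'E'
from h import *
go(.4575,-.1158,.196,-47)
s=sense(); tp=s['tcp_pos']+s['ee_rot'][:,2]*.126;print('tip',tp)
c=cap('side','side13');crop('side13',365,235,425,295,12)
E
```

```text
spin units first -0.032
then slide units [-0.078 -0.024  0.027] pos [ 0.4584 -0.1176  0.1967] th -47.26 F [-4.2  3.6 13.8] M [ 1.38  1.51 -0.03] w 0.255 t 10.5 j6 35.3 tilt [-0.008  -0.0293]
tip [ 0.45738853 -0.12129369  0.07078678]
```

View pics/side13_c365_235.png

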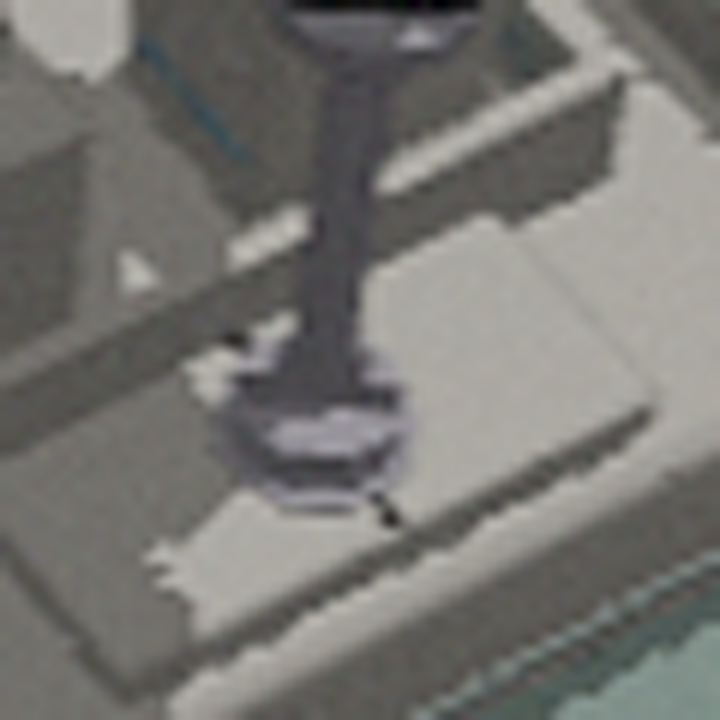

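Call:
servo_tool --deltas '[{"slide":[-0.06,0,0],"spin":0.6},{"slide":[0,0,0.02],"spin":1},{"slide":[0,0,0.02],"spin":1},{"slide":[0,0,0.02],"spin":1}]'

```text
time_s: 10.95
tcp_pos: [0.4562, -0.1173, 0.197]
ee_rot: [[0.224, -0.974, -0.011], [-0.974, -0.224, -0.032], [0.029, 0.018, -0.999]]
wrist_force: [-1.5, 1.5, 5.0]
gripper_width: 0.247
```

```bash
python3 - <<'E'
from h import *
go(.4565,-.1155,.1975,-123)
s=sense(); tp=s['tcp_pos']+s['ee_rot'][:,2]*.126;print('tip',tp)
E
```

```text
spin units first 5.745
then slide units [-0.066  0.028 -0.022] pos [ 0.4562 -0.1173  0.197 ] th -77.04 F [-1.5  1.5  5. ] M [0.78 0.66 0.03] w 0.247 t 10.95 j6 5.3 tilt [-0.0115 -0.0319]
tip [ 0.45473508 -0.12129243  0.07106323]
```

Call:
servo_tool --deltas '[{"slide":[-0.04,0,0.01],"spin":1},{"slide":[0,0,0.01],"spin":1},{"slide":[0,0,0.01],"spin":1},{"slide":[0,0,0.01],"spin":1},{"slide":[0,0,0],"spin":1}]'

```text
time_s: 11.45
tcp_pos: [0.455, -0.1166, 0.1971]
ee_rot: [[-0.479, -0.878, -0.014], [-0.877, 0.479, -0.033], [0.036, -0.004, -0.999]]
wrist_force: [-0.8, -0.1, 1.1]
gripper_width: 0.253
```

```bash
python3 - <<'E'
from h import *
go(.4565,-.1155,.1975,-123)
s=sense(); tp=s['tcp_pos']+s['ee_rot'][:,2]*.126;print('tip',tp)
E
```

```text
spin units first 0.543
then slide units [-0.068 -0.026 -0.02 ] pos [ 0.455  -0.1166  0.1971] th -118.65 F [-0.8 -0.1  1.1] M [0.6  0.19 0.05] w 0.253 t 11.45 j6 -36.5 tilt [-0.0137 -0.0332]
tip [ 0.45329357 -0.12078269  0.07115004]
```

Call:
servo_tool --deltas '[{"slide":[0,0,0],"spin":0.5},{"slide":[0,0,0],"spin":0.5}]'

```text
time_s: 11.65
tcp_pos: [0.4547, -0.1164, 0.197]
ee_rot: [[-0.601, -0.799, -0.014], [-0.799, 0.601, -0.033], [0.035, -0.008, -0.999]]
wrist_force: [-1.0, 1.0, 1.0]
gripper_width: 0.252
```

```bash
python3 - <<'E'
from h import *
go(.4565,-.1155,.1975,-123)
c=cap('side','side14');crop('side14',365,235,425,295,12)
E
```

```text
spin units first -0.495
then slide units [-0.069 -0.041 -0.02 ] pos [ 0.4547 -0.1164  0.197 ] th -126.96 F [-1.  1.  1.] M [0.57 0.26 0.42] w 0.252 t 11.65 j6 -44.8 tilt [-0.0145 -0.0332]
```

View pics/side14_c365_235.png

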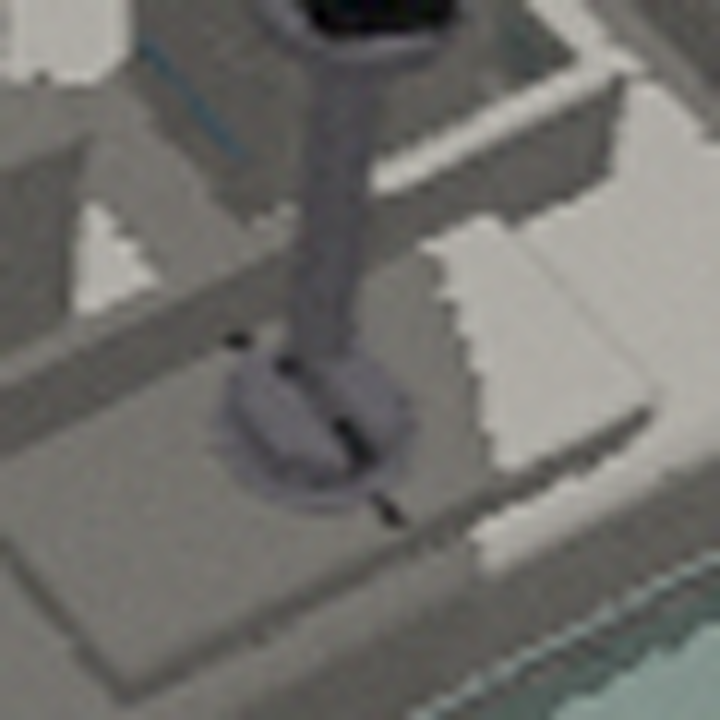

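Call:
servo_tool --deltas '[{"slide":[0,0,-0.1],"spin":-0.9},{"slide":[0,0,-0.7],"spin":0},{"slide":[0,0,-1],"spin":-1},{"slide":[0,0,-1],"spin":-1},{"slide":[0,0,-1],"spin":-1},{"slide":[0,0,-0.4],"spin":-1},{"slide":[0,0,-0.02],"spin":-1},{"slide":[0,0,-0.02],"spin":-1},{"slide":[0,0,-0.02],"spin":-1},{"slide":[0,0,-0.02],"spin":-1}]'

```text
time_s: 12.7
tcp_pos: [0.4563, -0.1126, 0.3026]
ee_rot: [[0.61, -0.792, -0.018], [-0.792, -0.61, -0.032], [0.014, 0.033, -0.999]]
wrist_force: [-0.4, -0.3, -2.6]
gripper_width: 0.252
```

Call:
servo_tool --deltas '[{"slide":[0,0,-0.02],"spin":-1},{"slide":[0,0,-0.02],"spin":-1},{"slide":[0,0,-0.02],"spin":-1},{"slide":[0,0,-0.02],"spin":-1},{"slide":[0,0,-0.02],"spin":-0.6}]'

```text
time_s: 13.2
tcp_pos: [0.4557, -0.1124, 0.3019]
ee_rot: [[0.972, -0.236, -0.022], [-0.237, -0.971, -0.031], [-0.014, 0.035, -0.999]]
wrist_force: [0.4, 0.4, -0.8]
gripper_width: 0.252
```

```bash
python3 - <<'E'
from h import *
go(.435,.368,.30,-10)
cap('side','side15');crop('side15',365,245,415,295,14)
E
```

```text
spin units first -0.461
then slide units [ -4.15  -18.773  -0.52 ] pos [ 0.4557 -0.1124  0.3019] th -13.69 F [ 0.4  0.4 -0.8] M [ 0.05 -0.05  0.01] w 0.252 t 13.2 j6 68.7 tilt [-0.0215 -0.0306]
```

View pics/side15_c365_245.png

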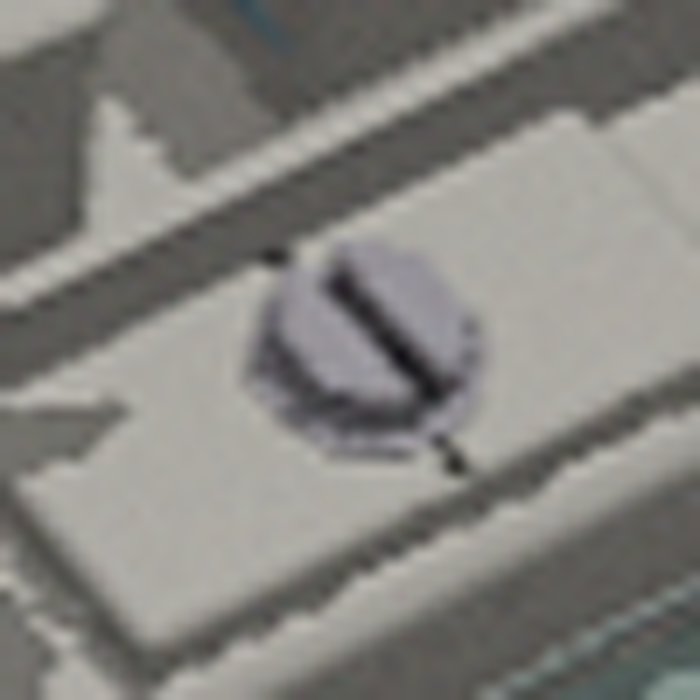

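View pics/side15.png

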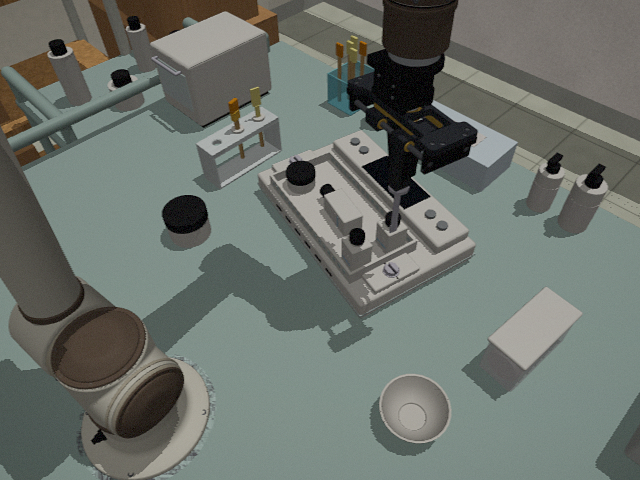

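```bash
python3 - <<'E'
from h import *
c=load('side15')
def ang(o,s,p,q,z=.074):
    a=onz(c,o[0]+p[0]/s,o[1]+p[1]/s,z);b=onz(c,o[0]+q[0]/s,o[1]+q[1]/s,z);d=b-a;return np.degrees(np.arctan2(d[1],d[0]))
print(ang((365,245),14,(335,275),(437,398)), 'marks',ang((365,245),14,(275,258),(455,460),.067))
print('left',ang((265,125),12,(352,382),(392,430)))
E
```

```text
-105.09471634056469 marks -102.88318451384649
left -104.69344138217824
```

Call:
servo_tool --deltas '[{"slide":[0,0,0],"spin":-0.45},{"slide":[-0.22,-1,-0.02],"spin":0},{"slide":[-0.22,-1,-0.02],"spin":0},{"slide":[-0.22,-1,-0.02],"spin":0},{"slide":[-0.22,-1,-0.02],"spin":0},{"slide":[-0.22,-1,-0.02],"spin":0},{"slide":[-0.22,-1,-0.02],"spin":0},{"slide":[-0.22,-1,-0.02],"spin":0},{"slide":[-0.22,-1,-0.02],"spin":0},{"slide":[-0.22,-1,-0.02],"spin":0}]'

```text
time_s: 14.25
tcp_pos: [0.4455, 0.1238, 0.2946]
ee_rot: [[0.982, -0.186, -0.027], [-0.187, -0.982, -0.031], [-0.02, 0.035, -0.999]]
wrist_force: [0.5, -0.4, -0.7]
gripper_width: 0.252
```

```bash
python3 - <<'E'
from h import *
go(.437,.368,.29,-10)
E
```

```text
spin units first -0.098
then slide units [-2.026 -9.563 -0.109] pos [0.4455 0.1238 0.2946] th -10.79 F [ 0.5 -0.4 -0.7] M [ 0.08 -0.16 -0.  ] w 0.252 t 14.25 j6 43.0 tilt [-0.0267 -0.0306]
```

Call:
servo_tool --deltas '[{"slide":[-0.21,-1,-0.03],"spin":0},{"slide":[-0.21,-1,-0.03],"spin":0},{"slide":[-0.21,-1,-0.03],"spin":0},{"slide":[-0.21,-1,-0.03],"spin":0},{"slide":[-0.21,-1,-0.03],"spin":0},{"slide":[-0.21,-1,-0.03],"spin":0},{"slide":[-0.21,-1,-0.03],"spin":0},{"slide":[-0.21,-1,-0.03],"spin":0},{"slide":[-0.17,-0.8,-0.03],"spin":0},{"slide":[-0.1,-0.5,-0.03],"spin":0}]'

```text
time_s: 15.25
tcp_pos: [0.4398, 0.3728, 0.2886]
ee_rot: [[0.981, -0.194, -0.032], [-0.195, -0.98, -0.034], [-0.024, 0.04, -0.999]]
wrist_force: [-0.0, -0.3, -1.6]
gripper_width: 0.25
```

```bash
python3 - <<'E'
from h import *
s=sense(); print('tip',s['tcp_pos']+s['ee_rot'][:,2]*.126)
go(.437,.368,.25,-10)
cap('side','side16');crop('side16',170,80,270,180,7)
E
```

```text
tip [0.43585131 0.36845319 0.16276369]
spin units first -0.154
then slide units [-0.041  0.146  1.554] pos [0.4398 0.3728 0.2886] th -11.23 F [-0.  -0.3 -1.6] M [ 0.05 -0.07  0.01] w 0.25 t 15.25 j6 22.7 tilt [-0.0316 -0.0342]
```

View pics/side16_c170_80.png

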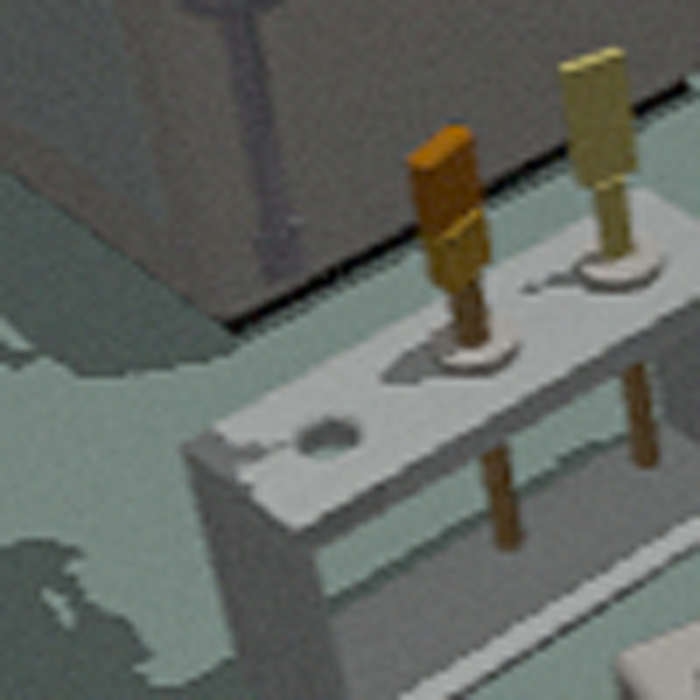

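```bash
python3 - <<'E'
from h import *
c=load('side16')
f=lambda u,v,z: onz(c,170+(u+.5)/7-.5,80+(v+.5)/7-.5,z)
print('hole',f(330,437,.1),'tip',f(281,276,.1628))
print((proj(c,[.43585,.36845,.16276])-[170,80]+.5)*7)
E
```

```text
hole [0.43468775 0.36748406 0.1       ] tip [0.43056244 0.36816635 0.1628    ]
[295.25996649 268.58829006]
```

Call:
servo_tool --deltas '[{"slide":[0.1,-0.04,0.5],"spin":0},{"slide":[0.1,-0.04,0.6],"spin":0},{"slide":[0,0,0.5],"spin":0},{"slide":[0,0,0],"spin":0}]'

```text
time_s: 15.7
tcp_pos: [0.4439, 0.3716, 0.2434]
ee_rot: [[0.98, -0.195, -0.034], [-0.197, -0.98, -0.036], [-0.026, 0.042, -0.999]]
wrist_force: [-0.3, -0.0, -0.9]
gripper_width: 0.253
```

```bash
python3 - <<'E'
from h import *
s=sense(); t=s['tcp_pos']+s['ee_rot'][:,2]*.126;print('tip',t)
go(.437,.368,.25,-10)
c=cap('side','side17');crop('side17',180,100,250,170,10)
print((proj(c,t)-[180,100]+.5)*10)
E
```

```text
tip [0.43963348 0.3670643  0.11750665]
spin units first -0.167
then slide units [-0.255  0.201 -0.251] pos [0.4439 0.3716 0.2434] th -11.34 F [-0.3 -0.  -0.9] M [-0.01 -0.03  0.03] w 0.253 t 15.7 j6 23.1 tilt [-0.0341 -0.0361]
[377.60912287 351.55109044]
```

View pics/side17_c180_100.png

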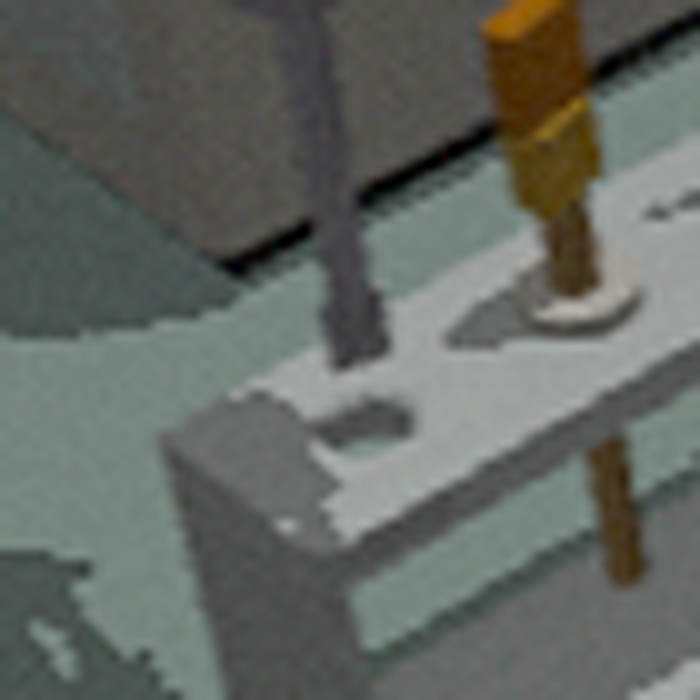

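```bash
python3 - <<'E'
from h import *
c=load('side17')
f=lambda u,v,z: onz(c,180+(u+.5)/10-.5,100+(v+.5)/10-.5,z)
s=sense();R=s['ee_rot']
h=f(362,425,.1)
for z in (.1155,.1175): 
  t=f(360,359,z);print('hole',h,'tip',t, h-t, (R.T@(h-t))/.025)
# shaft tilt: collar bottom ctr seen approx (290,5)->z
print(f(290,0,.1175+.093))
E
```

```text
hole [0.43309953 0.36887068 0.1       ] tip [0.43666982 0.36985522 0.1155    ] [-0.00357029 -0.00098454 -0.0155    ] [-0.116655    0.04112068  0.62533732]
hole [0.43309953 0.36887068 0.1       ] tip [0.43536042 0.36750926 0.1175    ] [-0.00226089  0.00136143 -0.0175    ] [-0.08171901 -0.06432499  0.70023457]
[0.43506385 0.36348056 0.2105    ]
```

Call:
servo_tool --deltas '[{"slide":[-0.08,0,0.3],"spin":0},{"slide":[0,0,0.4],"spin":0},{"slide":[0,0,0.4],"spin":0}]'

```text
time_s: 16.05
tcp_pos: [0.4428, 0.3714, 0.2179]
ee_rot: [[0.98, -0.197, -0.029], [-0.197, -0.98, -0.031], [-0.022, 0.036, -0.999]]
wrist_force: [-0.7, 0.1, -1.4]
gripper_width: 0.251
```

```bash
python3 - <<'E'
from h import *
s=sense(); t=s['tcp_pos']+s['ee_rot'][:,2]*.126;print('tip',t)
go(.437,.368,.132,-10)
c=cap('side','side18');crop('side18',180,100,250,170,10)
E
```

```text
tip [0.43914041 0.36753174 0.09205139]
spin units first -0.173
then slide units [-0.127  0.051  3.445] pos [0.4428 0.3714 0.2179] th -11.39 F [-0.7  0.1 -1.4] M [ 0.03 -0.09 -0.03] w 0.251 t 16.05 j6 23.0 tilt [-0.0287 -0.0307]
```

View pics/side18_c180_100.png

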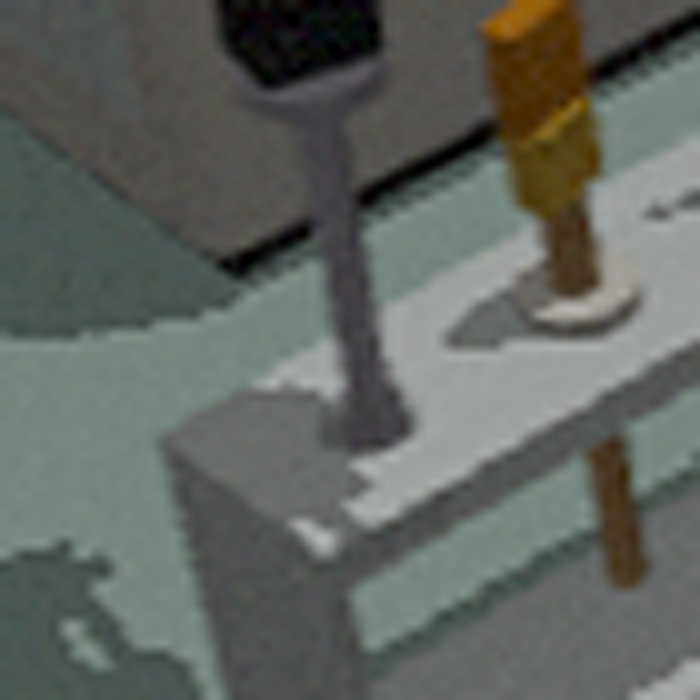

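Call:
servo_tool --deltas '[{"slide":[-0.05,0,0.4],"spin":0},{"slide":[0,0,0.5],"spin":0},{"slide":[0,0,0.5],"spin":0}]'

```text
time_s: 16.4
tcp_pos: [0.4397, 0.3703, 0.1798]
ee_rot: [[0.98, -0.197, -0.03], [-0.198, -0.98, -0.031], [-0.023, 0.036, -0.999]]
wrist_force: [0.5, -0.5, -1.5]
gripper_width: 0.254
```

```bash
python3 - <<'E'
from h import *
s=sense(); t=s['tcp_pos']+s['ee_rot'][:,2]*.126;print('tip',t)
go(.437,.368,.132,-10)
c=cap('side','side19');crop('side19',180,100,250,170,10)
E
```

```text
tip [0.4359931  0.36634909 0.05390074]
spin units first -0.175
then slide units [-0.048  0.038  1.916] pos [0.4397 0.3703 0.1798] th -11.4 F [ 0.5 -0.5 -1.5] M [ 0.06 -0.11  0.01] w 0.254 t 16.4 j6 22.8 tilt [-0.0297 -0.031 ]
```

View pics/side19_c180_100.png

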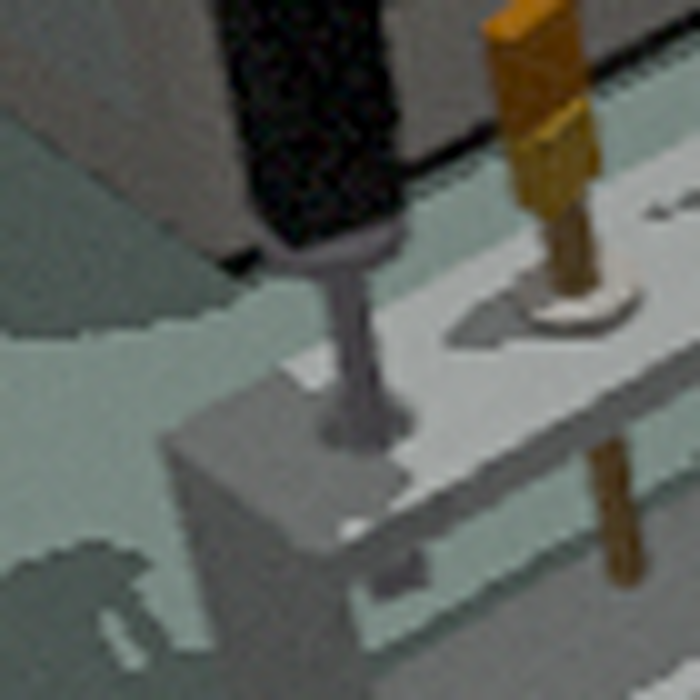

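Well centred and free. Continue to the collar.

Call:
servo_tool --deltas '[{"slide":[-0.02,0,0.5],"spin":0},{"slide":[0,0,0.5],"spin":0},{"slide":[0,0,0.4],"spin":0},{"slide":[0,0,0.25],"spin":0}]'

```text
time_s: 16.85
tcp_pos: [0.4367, 0.368, 0.1345]
ee_rot: [[0.98, -0.196, -0.032], [-0.197, -0.98, -0.035], [-0.025, 0.04, -0.999]]
wrist_force: [-10.3, -3.9, 30.8]
gripper_width: 0.249
```

```bash
python3 - <<'E'
from h import *
go(.437,.368,.132,-10)
c=cap('side','side20');crop('side20',180,100,250,170,10)
E
```

```text
spin units first -0.172
then slide units [ 0.013 -0.005  0.1  ] pos [0.4367 0.368  0.1345] th -11.37 F [-10.3  -3.9  30.8] M [-1.64  3.86 -0.08] w 0.249 t 16.85 j6 22.8 tilt [-0.0325 -0.0348]
```

View pics/side20_c180_100.png

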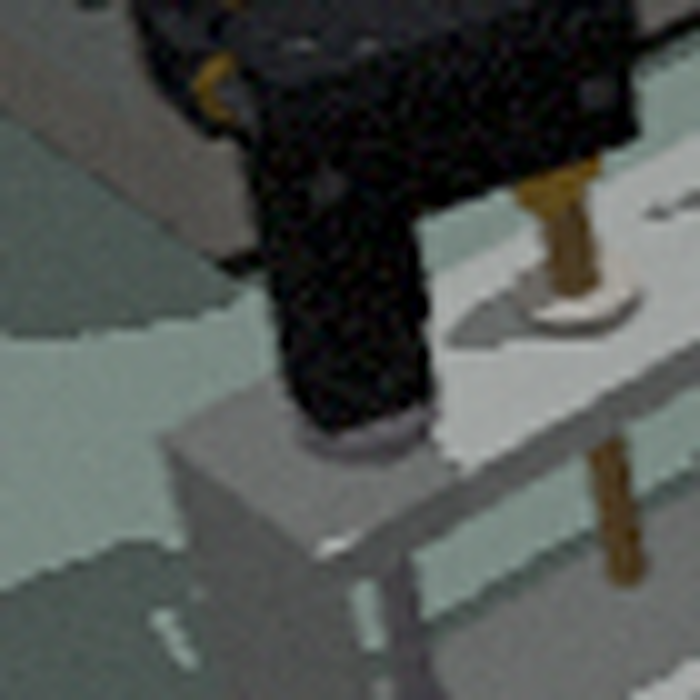

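Call:
servo_tool --deltas '[{"slide":[0,0,-0.04],"spin":0},{"slide":[0,0,0],"spin":0},{"slide":[0,0,0],"spin":0},{"slide":[0,0,0],"spin":0},{"slide":[0,0,0],"spin":0}]' --gripper 0

```text
time_s: 17.4
tcp_pos: [0.438, 0.3693, 0.1372]
ee_rot: [[0.98, -0.195, -0.029], [-0.196, -0.98, -0.032], [-0.022, 0.037, -0.999]]
wrist_force: [-0.6, -0.5, -0.9]
gripper_width: 0.619
```

```bash
python3 - <<'E'
from h import *
go(.437,.368,.25,-10)
c=cap('side','side21');crop('side21',180,80,270,170,7)
E
```

```text
spin units first -0.164
then slide units [-0.13   0.225 -4.505] pos [0.438  0.3693 0.1372] th -11.31 F [-0.6 -0.5 -0.9] M [-0.04 -0.08  0.01] w 0.619 t 17.4 j6 22.8 tilt [-0.0291 -0.0319]
```

View pics/side21_c180_80.png

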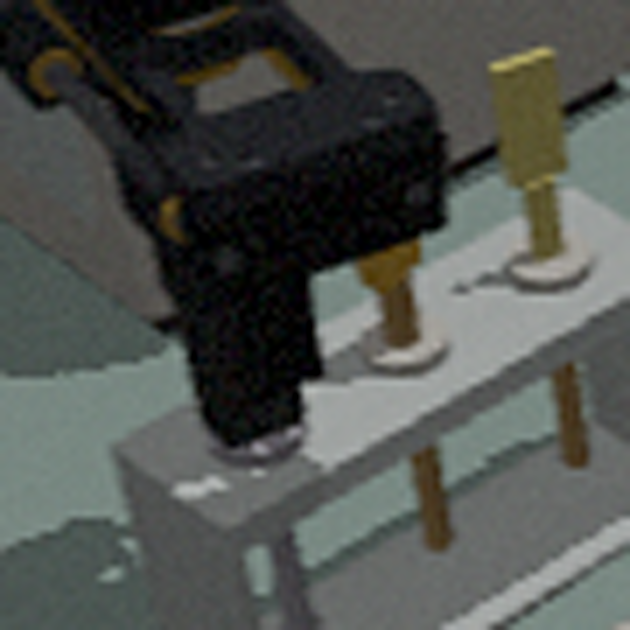

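Released. Lift clear and look.

Call:
servo_tool --deltas '[{"slide":[0,0,-0.1],"spin":0},{"slide":[0,0,-0.5],"spin":0},{"slide":[0,0,-1],"spin":0},{"slide":[0,0,-1],"spin":0},{"slide":[0,0,-1],"spin":0},{"slide":[0,0,-0.6],"spin":0}]'

```text
time_s: 18.05
tcp_pos: [0.4408, 0.3718, 0.2473]
ee_rot: [[0.98, -0.195, -0.031], [-0.196, -0.98, -0.035], [-0.023, 0.041, -0.999]]
wrist_force: [0.2, 0.1, 0.8]
gripper_width: 0.996
```

```bash
python3 - <<'E'
from h import *
c=cap('side','side22');crop('side22',180,80,280,190,6)
L=np.array([.5365,.2248]);Rr=np.array([.455,-.119])
C=(L+Rr)/2; y=(L-Rr)/np.linalg.norm(L-Rr); x=np.array([y[1],-y[0]])
print(C,x,y,np.degrees(np.arctan2(y[1],y[0])))
t=load('top0')
def P(u,v,z): return onz(t,200+(u+.5)/3.6-.5,90+(v+.5)/3.6-.5,z)[:2]-C
for n,u,v,z in[('b1',348,340,.102),('b2',490,383,.102),('b3',467,455,.102),('b4',328,410,.102),('capL',282,388,.09),('capU',290,340,.09),('jar',177,377,.101),('fb',606,364,.14),('fa',574,501,.14)]:
    q=P(u,v,z); print(n,np.round([q@x,q@y],4))
go(.47,.1,.25,-13)
E
```

```text
[0.49575 0.0529 ] [ 0.9730335  -0.23066385] [0.23066385 0.9730335 ] 76.6638417383169
b1 [0.0203 0.0229]
b2 [ 0.0155 -0.0612]
b3 [-0.0274 -0.0582]
b4 [-0.0211  0.0243]
capL [-0.014   0.0541]
capU [0.014  0.0563]
jar [-0.023   0.1123]
fb [ 0.036 -0.121]
fa [-0.0412 -0.1215]
spin units first 0.214
then slide units [ 3.549 10.369  0.304] pos [0.4419 0.3726 0.2498] th -11.29 F [0.1 0.6 2.7] M [ 0.11 -0.24 -0.04] w 0.998 t 18.1 j6 22.8 tilt [-0.027  -0.0322]
```

View pics/side22_c180_80.png

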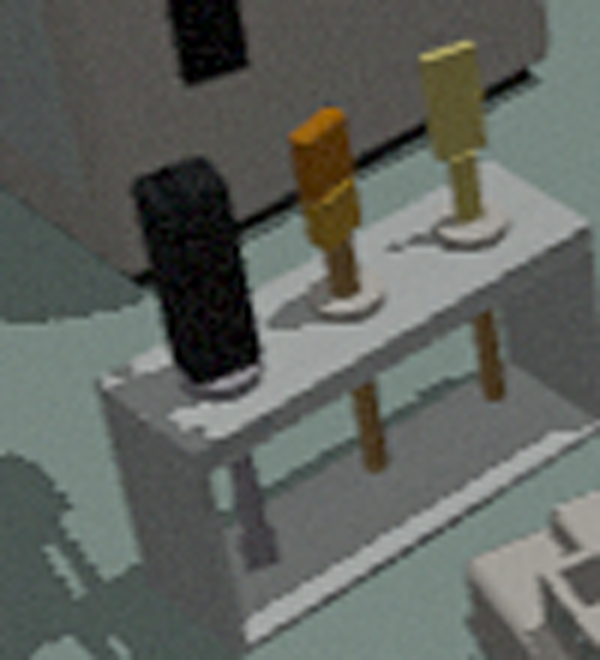

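Call:
servo_tool --deltas '[{"slide":[0.4,1,0],"spin":0},{"slide":[0.4,1,0],"spin":0},{"slide":[0.4,1,0],"spin":0},{"slide":[0.4,1,0],"spin":0},{"slide":[0.4,1,0],"spin":0},{"slide":[0.4,1,0],"spin":0},{"slide":[0.4,1,0],"spin":0},{"slide":[0.4,1,0],"spin":0},{"slide":[0.4,1,0],"spin":0},{"slide":[0.4,0.8,0],"spin":0}]'

```text
time_s: 19.1
tcp_pos: [0.4932, 0.1061, 0.2605]
ee_rot: [[0.982, -0.189, -0.022], [-0.19, -0.981, -0.026], [-0.016, 0.03, -0.999]]
wrist_force: [0.1, -0.0, -0.2]
gripper_width: 0.997
```

Call:
servo_tool --deltas '[{"slide":[0,0,0],"spin":1},{"slide":[0,0,0],"spin":1},{"slide":[0,0,0],"spin":1},{"slide":[0,0,0],"spin":1},{"slide":[0,0,0],"spin":1},{"slide":[0,0,0],"spin":1},{"slide":[0,0,0],"spin":1},{"slide":[0,0,0],"spin":1},{"slide":[0,0,0],"spin":1},{"slide":[0,0,0],"spin":1}]'

```text
time_s: 20.1
tcp_pos: [0.4921, 0.1015, 0.2627]
ee_rot: [[-0.079, -0.997, -0.02], [-0.996, 0.08, -0.025], [0.026, 0.018, -0.999]]
wrist_force: [0.1, 0.8, -0.2]
gripper_width: 1.004
```

```bash
python3 - <<'E'
from h import *
go(.5064,.0936,.15,-107)
E
```

```text
spin units first 1.555
then slide units [ 0.017 -0.72   4.499] pos [0.4921 0.1015 0.2627] th -94.56 F [ 0.1  0.8 -0.2] M [ 0.11 -0.07 -0.05] w 1.004 t 20.1 j6 -35.4 tilt [-0.02   -0.0249]
```

Call:
servo_tool --deltas '[{"slide":[0,0,0.4],"spin":0.8},{"slide":[0,0,0.8],"spin":0.75},{"slide":[0,-0.25,1],"spin":0},{"slide":[0,-0.25,1],"spin":0},{"slide":[0,-0.2,0.8],"spin":0},{"slide":[0,0,0.3],"spin":0}]'

```text
time_s: 20.7
tcp_pos: [0.5085, 0.094, 0.1555]
ee_rot: [[-0.303, -0.953, -0.012], [-0.953, 0.303, -0.021], [0.024, 0.005, -1.0]]
wrist_force: [-0.2, -0.2, -0.1]
gripper_width: 1.001
```

```bash
python3 - <<'E'
from h import *
go(.5064,.0936,.069,-107)
cap('side','side23');crop('side23',270,130,400,260,5)
cap('top','top23');crop('top23',220,140,350,260,5)
E
```

```text
spin units first -0.08
then slide units [-0.044  0.056  3.459] pos [0.5085 0.094  0.1555] th -107.64 F [-0.2 -0.2 -0.1] M [ 0.12 -0.01  0.02] w 1.001 t 20.7 j6 -47.0 tilt [-0.0122 -0.0209]
```

View pics/side23_c270_130.png

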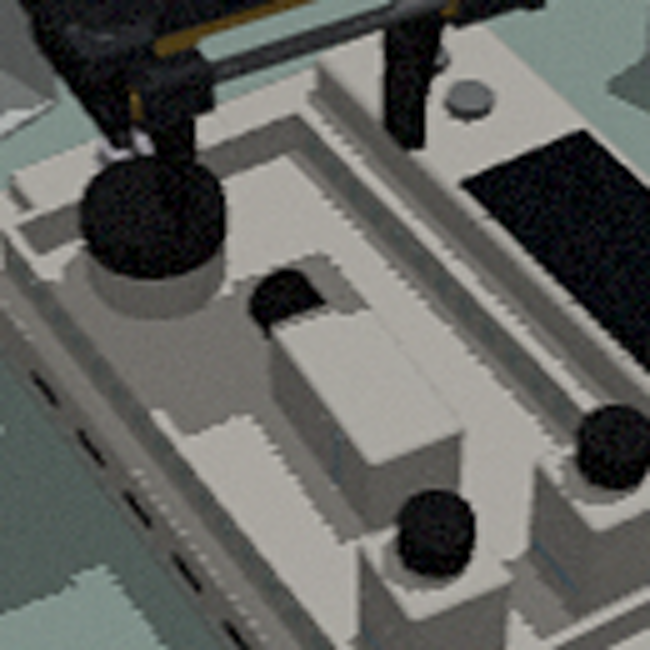

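View pics/top23_c220_140.png

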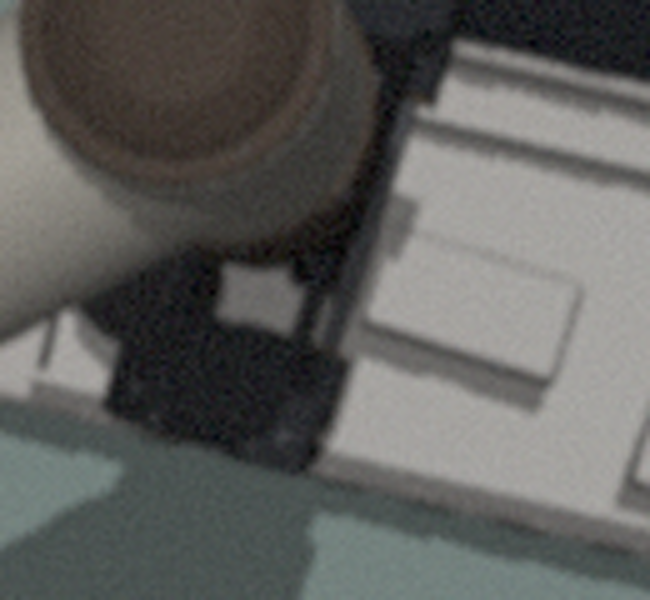

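Call:
servo_tool --deltas '[{"slide":[0,0.03,0.6],"spin":-0.08},{"slide":[0,0.02,0.9],"spin":0},{"slide":[0,0,0.9],"spin":0},{"slide":[0,0,0.65],"spin":0}]' --gripper 80

```text
time_s: 21.2
tcp_pos: [0.5122, 0.0959, 0.0866]
ee_rot: [[-0.289, -0.957, 0.005], [-0.957, 0.289, -0.014], [0.012, -0.009, -1.0]]
wrist_force: [-0.5, -0.5, 0.3]
gripper_width: 0.742
```

```bash
python3 - <<'E'
from h import *
go(.5064,.0936,.069,-107)
cap('side','side24');crop('side24',270,130,400,260,5)
E
```

```text
spin units first 0.025
then slide units [0.149 0.2   0.704] pos [0.5122 0.0959 0.0866] th -106.8 F [-0.5 -0.5  0.3] M [ 0.12 -0.02  0.  ] w 0.742 t 21.2 j6 -46.7 tilt [ 0.0054 -0.0142]
```

View pics/side24_c270_130.png

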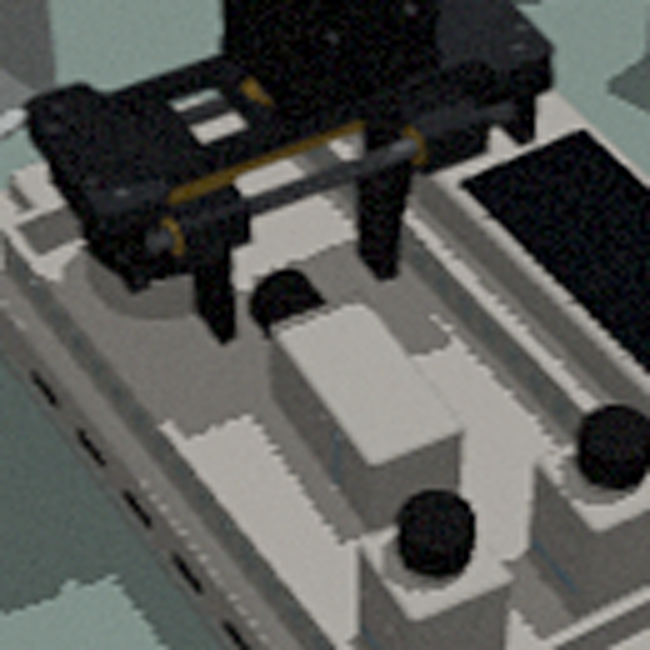

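Call:
servo_tool --deltas '[{"slide":[0.06,0.1,0.35],"spin":0},{"slide":[0.04,0.06,0.3],"spin":0},{"slide":[0,0,0],"spin":0}]' --gripper 150

```text
time_s: 21.55
tcp_pos: [0.5076, 0.0949, 0.07]
ee_rot: [[-0.289, -0.957, 0.006], [-0.957, 0.288, -0.014], [0.012, -0.01, -1.0]]
wrist_force: [0.5, 0.0, 0.9]
gripper_width: 0.495
```

```bash
python3 - <<'E'
from h import *
go(.5064,.0936,.069,-107)
cap('side','side25');crop('side25',290,160,360,230,10)
E
```

```text
spin units first 0.028
then slide units [0.062 0.03  0.039] pos [0.5076 0.0949 0.07  ] th -106.77 F [0.5 0.  0.9] M [ 0.1  -0.01 -0.08] w 0.495 t 21.55 j6 -46.9 tilt [ 0.0058 -0.014 ]
```

View pics/side25_c290_160.png

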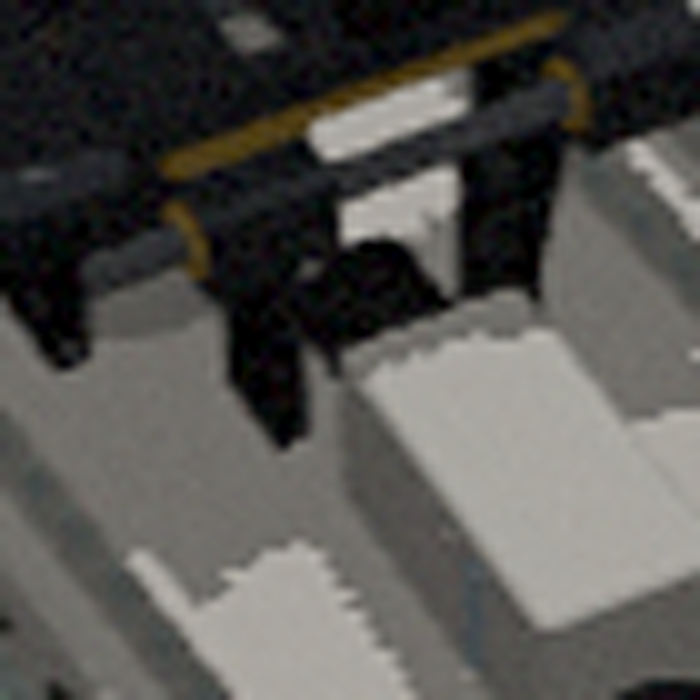

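Call:
servo_tool --deltas '[{"slide":[0.03,0,0],"spin":0},{"slide":[0,0,0],"spin":0},{"slide":[0,0,0],"spin":0},{"slide":[0,0,0],"spin":0}]' --gripper 176

```text
time_s: 22.0
tcp_pos: [0.5086, 0.0948, 0.0723]
ee_rot: [[-0.289, -0.957, 0.01], [-0.957, 0.289, -0.012], [0.009, -0.013, -1.0]]
wrist_force: [-0.3, 0.3, -1.2]
gripper_width: 0.317
```

```bash
python3 - <<'E'
from h import *
go(.5064,.0936,.069,-107)
E
```

```text
spin units first 0.028
then slide units [0.071 0.073 0.131] pos [0.5086 0.0948 0.0723] th -106.78 F [-0.3  0.3 -1.2] M [ 0.22  0.   -0.06] w 0.317 t 22.0 j6 -46.8 tilt [ 0.0096 -0.012 ]
```

Call:
servo_tool --deltas '[{"slide":[0,0,-0.25],"spin":0},{"slide":[0,0,-0.25],"spin":0},{"slide":[0,0,-0.1],"spin":0}]'

```text
time_s: 22.3
tcp_pos: [0.5082, 0.0949, 0.0879]
ee_rot: [[-0.289, -0.957, 0.009], [-0.957, 0.289, -0.012], [0.009, -0.012, -1.0]]
wrist_force: [-0.6, 0.2, -2.1]
gripper_width: 0.318
```

```bash
python3 - <<'E'
from h import *
go(.5064,.0936,.069,-107)
cap('side','side26');crop('side26',270,130,400,260,5)
E
```

```text
spin units first 0.026
then slide units [0.064 0.064 0.756] pos [0.5082 0.0949 0.0879] th -106.79 F [-0.6  0.2 -2.1] M [ 0.27 -0.13 -0.03] w 0.318 t 22.3 j6 -46.8 tilt [ 0.0088 -0.0122]
```

View pics/side26_c270_130.png

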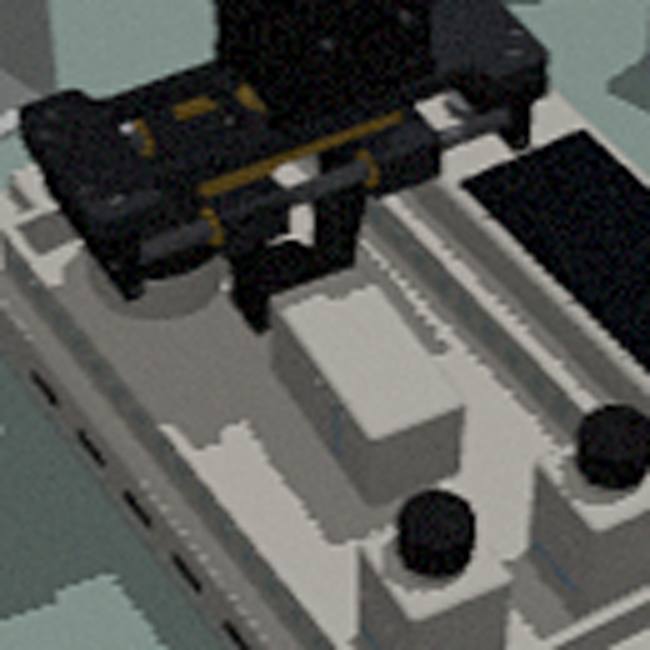

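Call:
servo_tool --deltas '[{"slide":[0,0,0],"spin":0},{"slide":[0,0,0],"spin":0}]' --gripper 174

```text
time_s: 22.55
tcp_pos: [0.5084, 0.095, 0.0884]
ee_rot: [[-0.289, -0.957, 0.01], [-0.957, 0.289, -0.012], [0.008, -0.013, -1.0]]
wrist_force: [-0.9, -0.5, -1.7]
gripper_width: 0.323
```

```bash
python3 - <<'E'
from h import *
go(.5064,.0936,.069,-107)
cap('side','side27');crop('side27',270,130,400,260,5)
E
```

```text
spin units first 0.025
then slide units [0.071 0.072 0.777] pos [0.5084 0.095  0.0884] th -106.8 F [-0.9 -0.5 -1.7] M [ 0.17 -0.07  0.04] w 0.323 t 22.55 j6 -46.8 tilt [ 0.0099 -0.0115]
```

View pics/side27_c270_130.png

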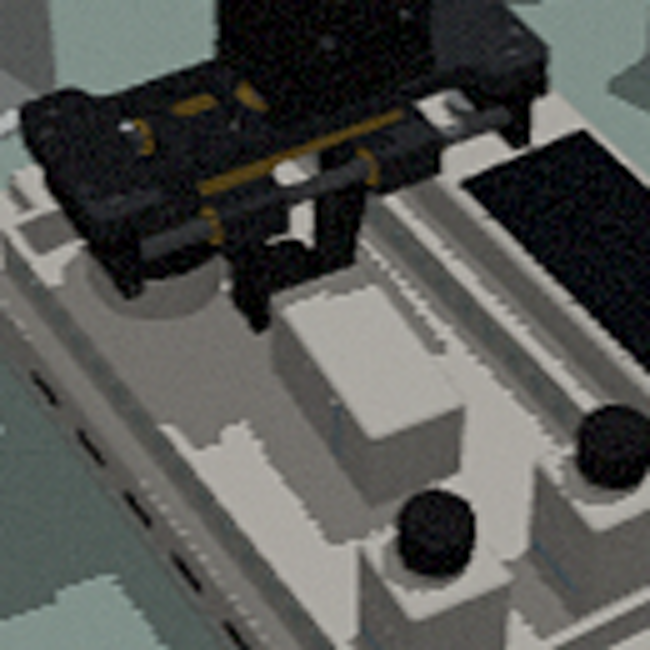

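Call:
servo_tool --deltas '[{"slide":[0,0,0],"spin":0},{"slide":[0,0,0],"spin":0}]' --gripper 173

```text
time_s: 22.8
tcp_pos: [0.5082, 0.0949, 0.0881]
ee_rot: [[-0.289, -0.957, 0.009], [-0.957, 0.289, -0.012], [0.009, -0.012, -1.0]]
wrist_force: [-0.3, 0.6, -0.6]
gripper_width: 0.325
```

```bash
python3 - <<'E'
from h import *
go(.5064,.0936,.069,-107)
cap('side','side28');crop('side28',270,130,400,260,5)
E
```

```text
spin units first 0.026
then slide units [0.065 0.064 0.766] pos [0.5082 0.0949 0.0881] th -106.8 F [-0.3  0.6 -0.6] M [ 0.25 -0.03 -0.01] w 0.325 t 22.8 j6 -46.8 tilt [ 0.0091 -0.012 ]
```

View pics/side28_c270_130.png

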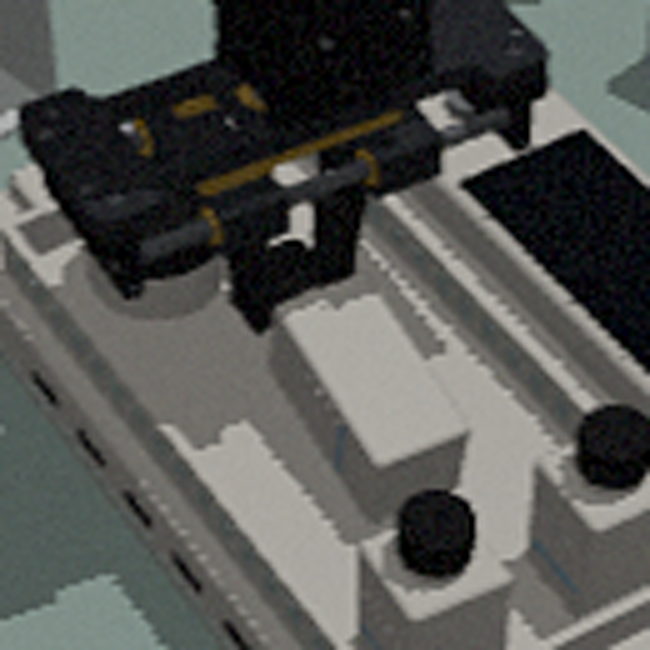

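Call:
servo_tool --deltas '[{"slide":[0.1,0,-0.3],"spin":0},{"slide":[0.1,0,-0.3],"spin":0},{"slide":[0.1,0,-0.2],"spin":0}]'

```text
time_s: 23.15
tcp_pos: [0.5053, 0.0874, 0.1089]
ee_rot: [[-0.289, -0.957, 0.007], [-0.957, 0.288, -0.013], [0.01, -0.011, -1.0]]
wrist_force: [1.0, -0.9, -1.7]
gripper_width: 0.326
```

```bash
python3 - <<'E'
from h import *
go(.5064,.0936,.069,-107)
cap('side','side29');crop('side29',270,130,400,260,5)
E
```

```text
spin units first 0.029
then slide units [-0.266  0.048  1.594] pos [0.5053 0.0874 0.1089] th -106.77 F [ 1.  -0.9 -1.7] M [ 0.26 -0.1  -0.  ] w 0.326 t 23.15 j6 -46.1 tilt [ 0.0073 -0.013 ]
```

View pics/side29_c270_130.png

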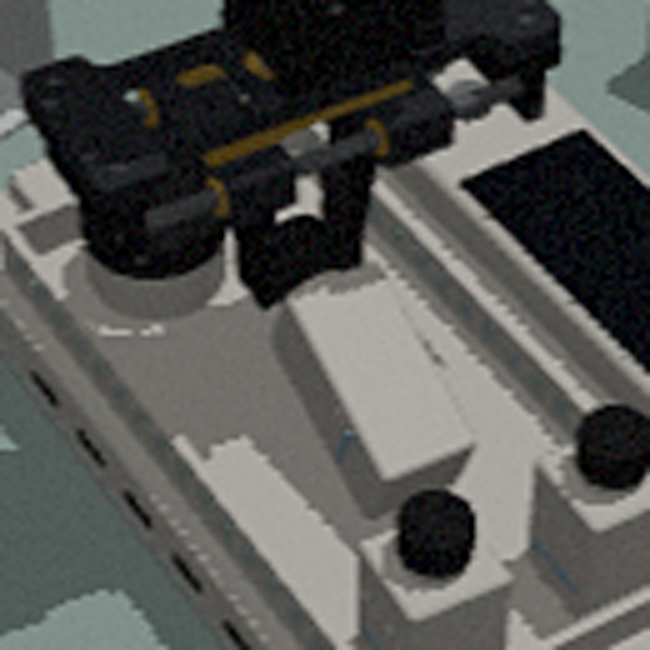

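Call:
servo_tool --deltas '[{"slide":[0.1,0,-0.3],"spin":0},{"slide":[0.15,0,-0.3],"spin":0},{"slide":[0.15,0,-0.2],"spin":0}]'

```text
time_s: 23.5
tcp_pos: [0.5021, 0.0773, 0.1315]
ee_rot: [[-0.289, -0.957, 0.009], [-0.957, 0.289, -0.012], [0.009, -0.012, -1.0]]
wrist_force: [-0.1, -0.2, -1.4]
gripper_width: 0.325
```

```bash
python3 - <<'E'
from h import *
go(.5064,.0936,.069,-107)
cap('side','side30');crop('side30',270,130,400,260,5)
E
```

```text
spin units first 0.027
then slide units [-0.698  0.057  2.492] pos [0.5021 0.0773 0.1315] th -106.78 F [-0.1 -0.2 -1.4] M [ 0.22 -0.1  -0.02] w 0.325 t 23.5 j6 -45.1 tilt [ 0.0086 -0.0123]
```

View pics/side30_c270_130.png

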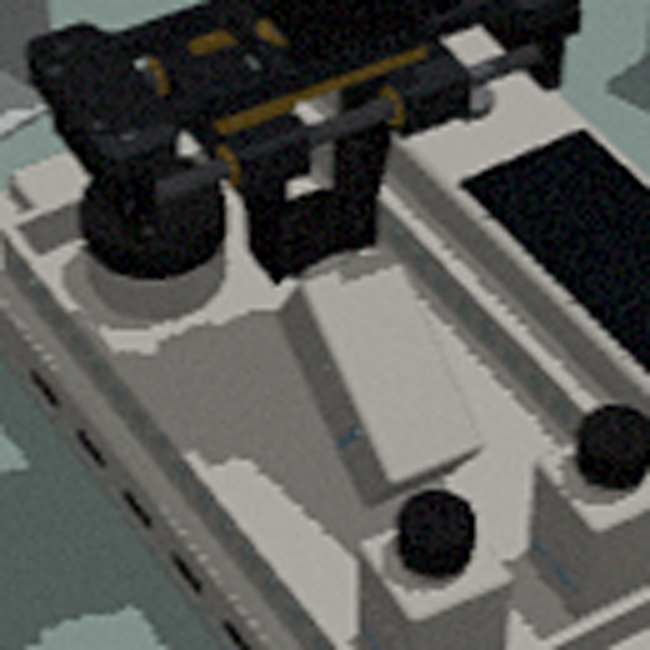

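Call:
servo_tool --deltas '[{"slide":[0.1,0,-0.2],"spin":0},{"slide":[0.15,0,-0.2],"spin":0},{"slide":[0.15,0,-0.1],"spin":0}]'

```text
time_s: 23.85
tcp_pos: [0.4989, 0.0667, 0.1458]
ee_rot: [[-0.289, -0.957, 0.009], [-0.957, 0.289, -0.012], [0.009, -0.012, -1.0]]
wrist_force: [0.0, -0.1, -1.6]
gripper_width: 0.325
```

```bash
python3 - <<'E'
from h import *
go(.5064,.0936,.069,-107)
cap('side','side31');crop('side31',270,130,400,260,5)
E
```

```text
spin units first 0.025
then slide units [-1.142  0.064  3.062] pos [0.4989 0.0667 0.1458] th -106.8 F [ 0.  -0.1 -1.6] M [ 0.23 -0.08  0.01] w 0.325 t 23.85 j6 -44.1 tilt [ 0.0094 -0.0121]
```

View pics/side31_c270_130.png

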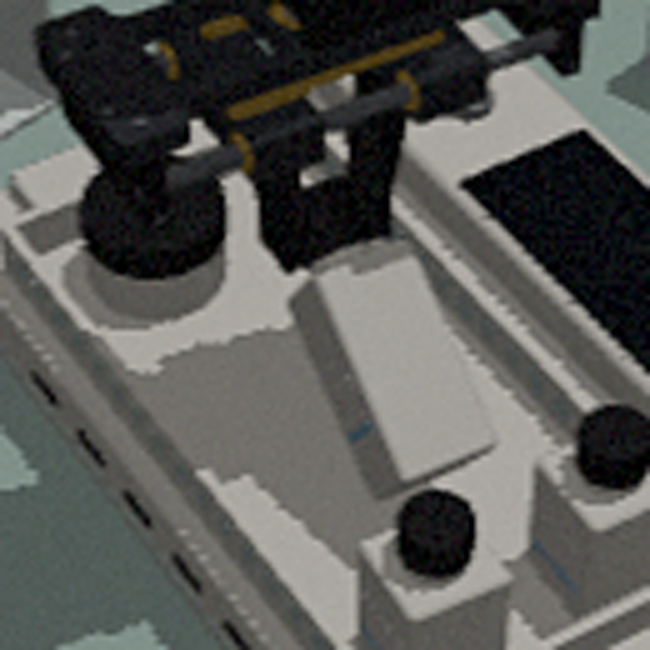

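Call:
servo_tool --deltas '[{"slide":[-0.2,0,0],"spin":0},{"slide":[-0.2,0,0],"spin":0},{"slide":[-0.1,0,0],"spin":0}]'

```text
time_s: 24.2
tcp_pos: [0.5024, 0.0787, 0.1458]
ee_rot: [[-0.29, -0.957, 0.009], [-0.957, 0.29, -0.012], [0.009, -0.012, -1.0]]
wrist_force: [0.6, -0.6, -1.8]
gripper_width: 0.323
```

```bash
python3 - <<'E'
from h import *
go(.5064,.0936,.069,-107)
cap('side','side32');crop('side32',270,130,400,260,5)
cap('top','top32');crop('top32',220,140,380,260,5)
E
```

```text
spin units first 0.016
then slide units [-0.642  0.059  3.067] pos [0.5024 0.0787 0.1458] th -106.88 F [ 0.6 -0.6 -1.8] M [ 0.18 -0.05  0.01] w 0.323 t 24.2 j6 -45.3 tilt [ 0.0093 -0.012 ]
```

View pics/side32_c270_130.png

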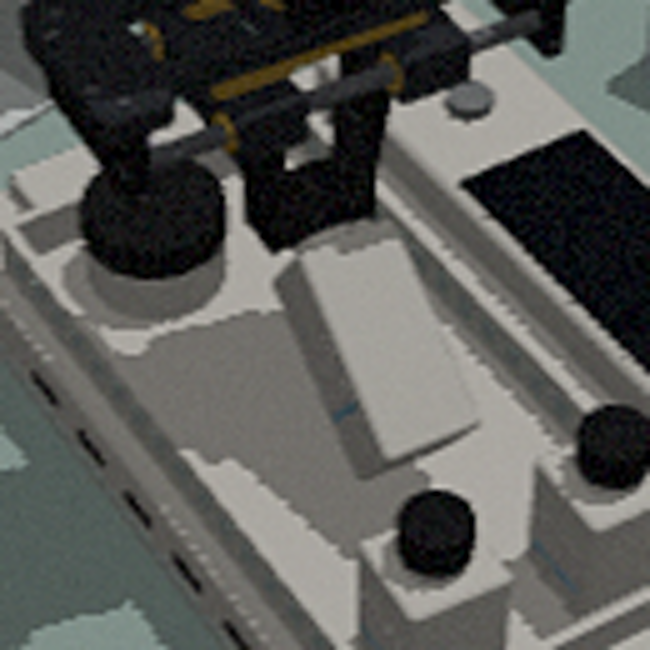

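View pics/top32_c220_140.png

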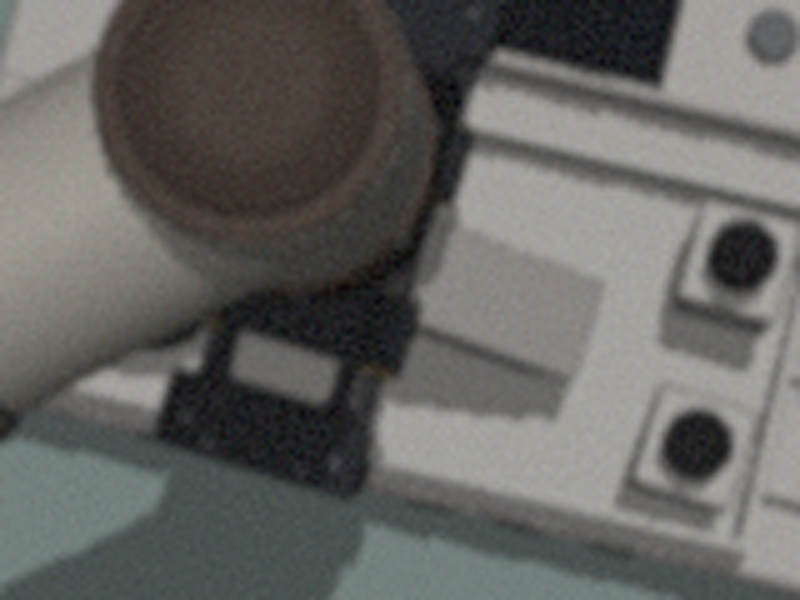

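Call:
servo_tool --deltas '[{"slide":[0,0,0],"spin":0},{"slide":[0,0,0],"spin":0}]' --gripper 172.6

```text
time_s: 24.5
tcp_pos: [0.5022, 0.079, 0.1453]
ee_rot: [[-0.289, -0.957, 0.008], [-0.957, 0.289, -0.013], [0.01, -0.011, -1.0]]
wrist_force: [0.2, 0.0, -1.4]
gripper_width: 0.328
```

```bash
python3 - <<'E'
from h import *
go(.5064,.0936,.069,-107)
cap('side','side33');crop('side33',270,130,400,260,5)
E
```

```text
spin units first 0.022
then slide units [-0.637  0.046  3.047] pos [0.5022 0.079  0.1453] th -106.82 F [ 0.2  0.  -1.4] M [ 0.14 -0.07  0.01] w 0.328 t 24.5 j6 -45.3 tilt [ 0.0082 -0.0126]
```

View pics/side33_c270_130.png

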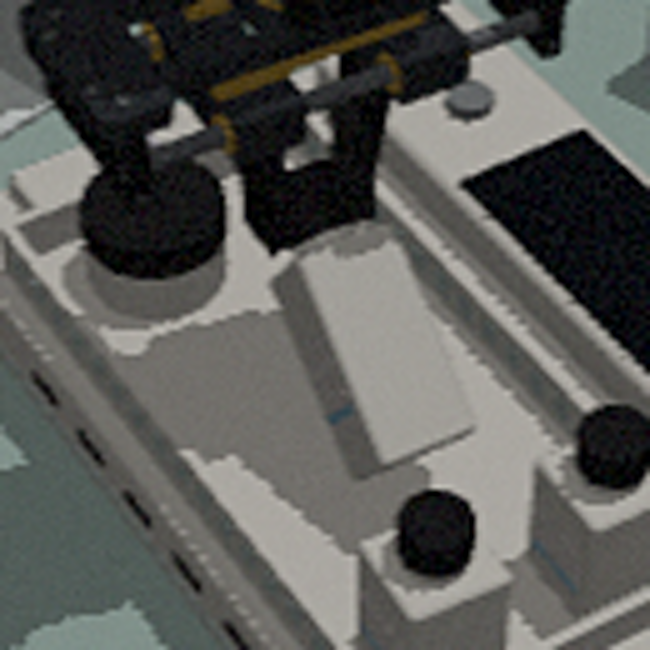

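Call:
servo_tool --deltas '[{"slide":[0,0,-0.1],"spin":0},{"slide":[0,0,-0.1],"spin":0},{"slide":[0,0,0],"spin":0}]' --gripper 172.2

```text
time_s: 24.85
tcp_pos: [0.502, 0.0788, 0.1508]
ee_rot: [[-0.29, -0.957, 0.008], [-0.957, 0.289, -0.013], [0.01, -0.011, -1.0]]
wrist_force: [0.2, 0.4, -1.7]
gripper_width: 0.331
```

```bash
python3 - <<'E'
from h import *
go(.5064,.0936,.069,-107)
cap('side','side34');crop('side34',270,130,400,260,5)
E
```

```text
spin units first 0.021
then slide units [-0.651  0.044  3.264] pos [0.502  0.0788 0.1508] th -106.83 F [ 0.2  0.4 -1.7] M [ 0.17 -0.03 -0.07] w 0.331 t 24.85 j6 -45.3 tilt [ 0.0079 -0.0129]
```

View pics/side34_c270_130.png

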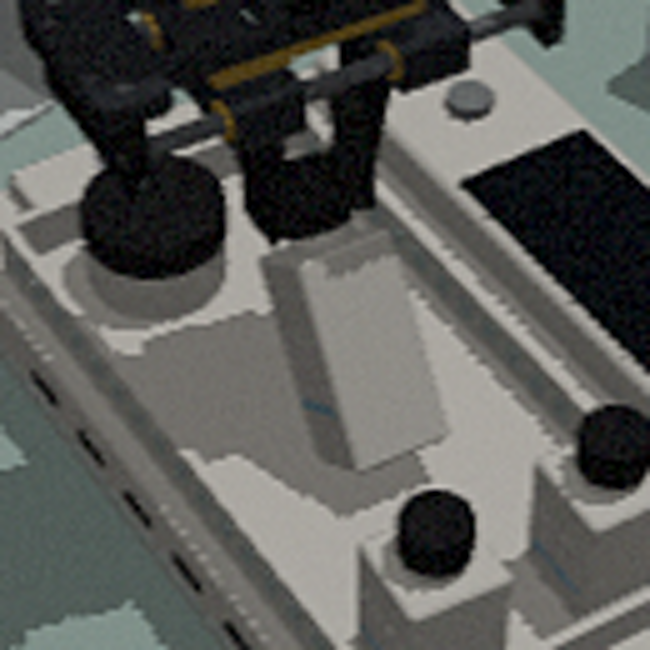

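Call:
servo_tool --deltas '[{"slide":[0,0,-0.1],"spin":0},{"slide":[0,0,-0.1],"spin":0},{"slide":[0,0,0],"spin":0}]' --gripper 172.0

```text
time_s: 25.2
tcp_pos: [0.502, 0.0787, 0.1563]
ee_rot: [[-0.29, -0.957, 0.008], [-0.957, 0.289, -0.013], [0.01, -0.011, -1.0]]
wrist_force: [-0.3, 0.1, -0.2]
gripper_width: 0.325
```

```bash
python3 - <<'E'
from h import *
go(.5064,.0936,.069,-107)
cap('side','side35');crop('side35',270,130,400,260,5)
E
```

```text
spin units first 0.021
then slide units [-0.656  0.044  3.485] pos [0.502  0.0787 0.1563] th -106.84 F [-0.3  0.1 -0.2] M [ 0.17 -0.04 -0.  ] w 0.325 t 25.2 j6 -45.3 tilt [ 0.008  -0.0129]
```

View pics/side35_c270_130.png

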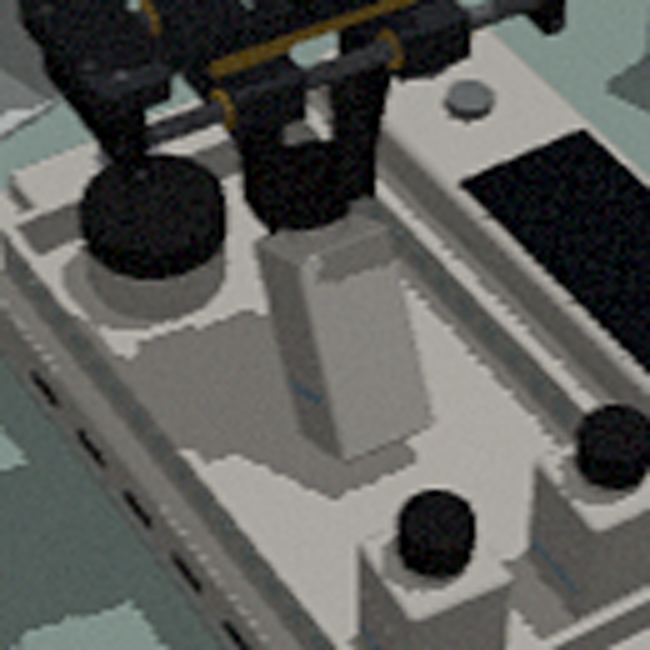

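Call:
servo_tool --deltas '[{"slide":[0,0,-0.06],"spin":0},{"slide":[0,0,0],"spin":0},{"slide":[0,0,0],"spin":0}]' --gripper 171.8

```text
time_s: 25.55
tcp_pos: [0.5019, 0.0787, 0.158]
ee_rot: [[-0.29, -0.957, 0.008], [-0.957, 0.289, -0.013], [0.01, -0.011, -1.0]]
wrist_force: [0.4, 0.2, -0.8]
gripper_width: 0.325
```

```bash
python3 - <<'E'
from h import *
go(.5064,.0936,.069,-107)
cap('side','side36');crop('side36',270,130,400,260,5)
E
```

```text
spin units first 0.021
then slide units [-0.656  0.044  3.551] pos [0.5019 0.0787 0.158 ] th -106.83 F [ 0.4  0.2 -0.8] M [ 0.08 -0.02  0.01] w 0.325 t 25.55 j6 -45.3 tilt [ 0.0081 -0.013 ]
```

View pics/side36_c270_130.png

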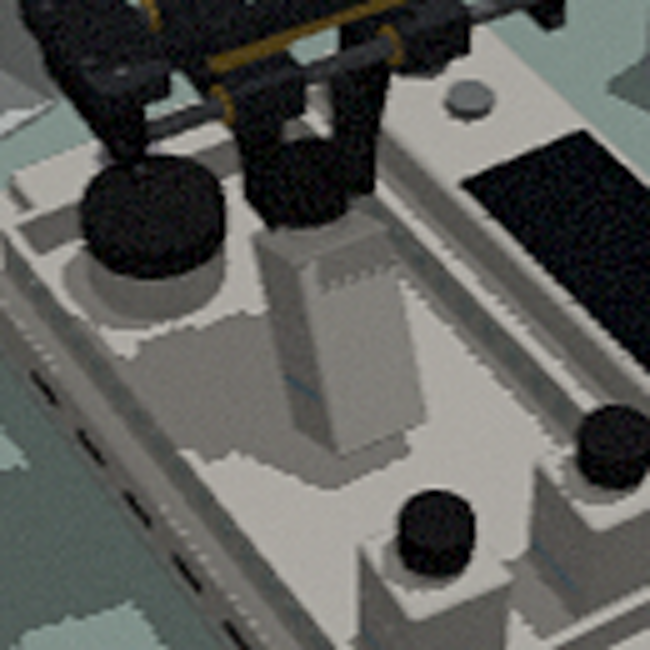

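Call:
servo_tool --deltas '[{"slide":[0,0,-0.04],"spin":0},{"slide":[0,0,0],"spin":0},{"slide":[0,0,0],"spin":0}]' --gripper 171.6

```text
time_s: 25.9
tcp_pos: [0.5018, 0.0787, 0.1589]
ee_rot: [[-0.29, -0.957, 0.008], [-0.957, 0.289, -0.013], [0.01, -0.011, -1.0]]
wrist_force: [-0.0, 0.3, -0.6]
gripper_width: 0.328
```

```bash
python3 - <<'E'
from h import *
go(.5064,.0936,.069,-107)
cap('side','side37');crop('side37',270,130,400,260,5)
E
```

```text
spin units first 0.021
then slide units [-0.662  0.041  3.589] pos [0.5018 0.0787 0.1589] th -106.83 F [-0.   0.3 -0.6] M [0.14 0.01 0.01] w 0.328 t 25.9 j6 -45.3 tilt [ 0.0077 -0.0132]
```

View pics/side37_c270_130.png

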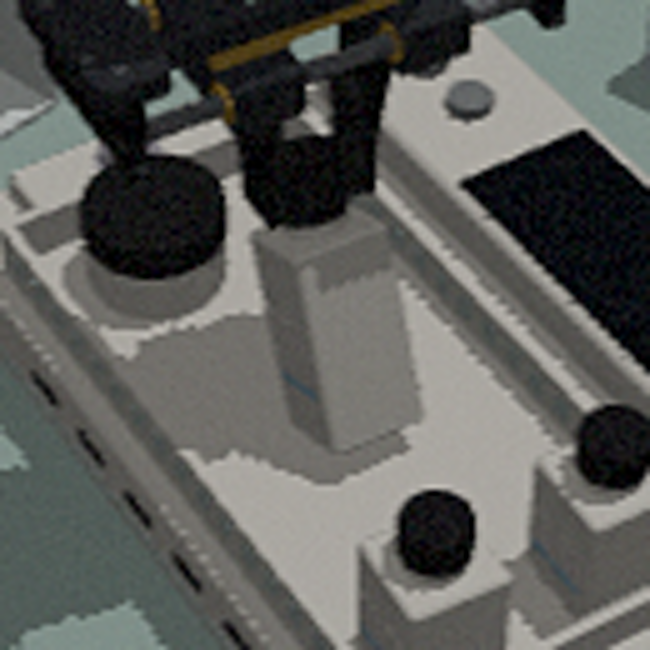

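```bash
cat > fit.py <<'E'
from h import *
from scipy.optimize import least_squares
def fit(tag,o,s,pts,psi=72.8):
    c=load(tag)
    # local corners (x across, h thickness, a along) ; e1 across, e2=axis horizontal
    obs=np.array([[o[0]+u/s,o[1]+v/s] for u,v,_ in pts]); loc=np.array([l for _,_,l in pts],float)
    def model(q):
        x,y,z,ph,ps=q; ps=np.radians(ps); ph=np.radians(ph)
        hd=np.array([np.cos(ps),np.sin(ps),0]); ac=np.array([np.sin(ps),-np.cos(ps),0]); up=np.array([0,0,1.])
        A=hd*np.cos(ph)+up*np.sin(ph); H=-hd*np.sin(ph)+up*np.cos(ph)
        P=np.array([x,y,z])+loc[:,[0]]*ac+loc[:,[1]]*H+loc[:,[2]]*A
        return np.array([proj(c,p) for p in P])
    f=lambda q:np.r_[(model(q)-obs).ravel(),(q[4]-psi)*.1]
    r_=least_squares(f,[.49,.06,.07,70,psi],x_scale=[.01,.01,.01,10,5]); print('base centre',np.round(r_.x,4),'rms px',np.sqrt(np.mean(r_.fun**2)))
E
python3 - <<'E'
from fit import *
w=.021;L=.086
# H axis points to -y when upright (away from cap dir); near faces: -y side (H=+w), front (-x) side across=-w
fit('side37',(270,130),5,[(253,235,(-w,-w,L)),(305,268,(-w,w,L)),(390,238,(w,w,L)),(293,430,(-w,-w,0)),(333,453,(-w,w,0)),(422,412,(w,w,0))])
E
```

```text
base centre [5.30000e-01 7.76000e-02 1.31000e-02 6.86616e+01 7.39531e+01] rms px 0.8425098902391429
```

```bash
sed -i 's/def fit(tag,o,s,pts,psi=72.8)/def fit(tag,o,s,pts,psi=72.8,G=None)/; s/f=lambda q:np.r_\[(model(q)-obs).ravel(),(q\[4\]-psi)\*.1\]/def f(q):\n        ps=np.radians(q[4]);ph=np.radians(q[3]);A=np.array([np.cos(ps)*np.cos(ph),np.sin(ps)*np.cos(ph),np.sin(ph)])\n        return np.r_[(model(q)-obs).ravel(),(q[4]-psi)*.1,(q[:3]+.102*A-G)\/np.array([.002,.002,.005])]/' fit.py
python3 - <<'E'
from fit import *
w=.021;L=.086
fit('side37',(270,130),5,[(253,235,(-w,-w,L)),(305,268,(-w,w,L)),(390,238,(w,w,L)),(293,430,(-w,-w,0)),(333,453,(-w,w,0)),(422,412,(w,w,0))],G=np.array([.5019,.0785,.168]))
E
```

```text
base centre [4.95400e-01 4.57000e-02 6.18000e-02 7.17763e+01 7.65493e+01] rms px 1.2401641512834636
```

Call:
servo_tool --deltas '[{"slide":[0.15,0,0.02],"spin":0},{"slide":[0.15,0,0],"spin":0},{"slide":[0.15,0,0],"spin":0},{"slide":[0.1,0,0],"spin":0}]'

```text
time_s: 26.35
tcp_pos: [0.4986, 0.065, 0.1598]
ee_rot: [[-0.289, -0.957, 0.011], [-0.957, 0.289, -0.012], [0.009, -0.014, -1.0]]
wrist_force: [-0.1, 0.7, -0.3]
gripper_width: 0.325
```

```bash
python3 - <<'E'
from h import *
go(.5064,.0936,.069,-107)
cap('side','side38');crop('side38',270,130,400,260,5)
E
```

```text
spin units first 0.027
then slide units [-1.216  0.086  3.621] pos [0.4986 0.065  0.1598] th -106.79 F [-0.1  0.7 -0.3] M [0.23 0.09 0.03] w 0.325 t 26.35 j6 -44.0 tilt [ 0.0106 -0.0124]
```

View pics/side38_c270_130.png

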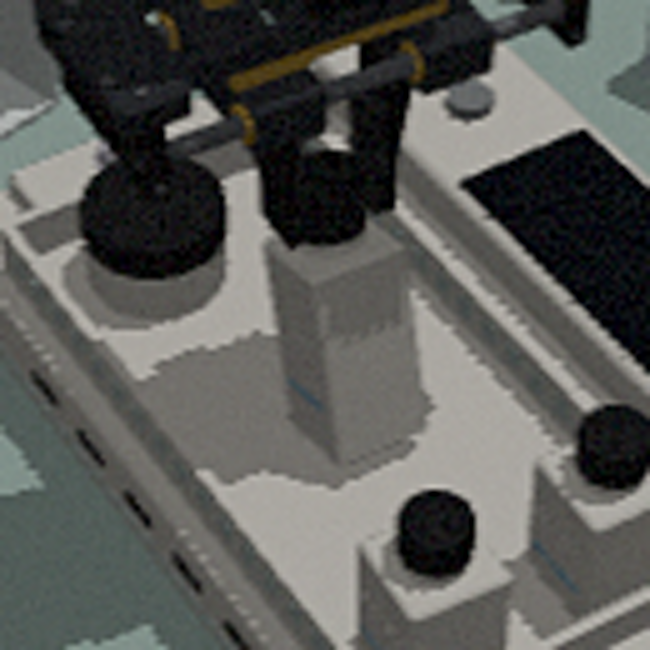

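Pivoting on the base edge works; continue towards upright.

Call:
servo_tool --deltas '[{"slide":[0.15,0,0],"spin":0},{"slide":[0.12,0,0],"spin":0},{"slide":[0.08,0,0],"spin":0}]'

```text
time_s: 26.7
tcp_pos: [0.4956, 0.0555, 0.1599]
ee_rot: [[-0.289, -0.957, 0.01], [-0.957, 0.289, -0.013], [0.009, -0.013, -1.0]]
wrist_force: [0.5, -0.3, 0.2]
gripper_width: 0.329
```

```bash
python3 - <<'E'
from h import *
go(.5064,.0936,.069,-107)
cap('side','side39');crop('side39',270,130,400,260,5)
E
```

```text
spin units first 0.023
then slide units [-1.617  0.083  3.619] pos [0.4956 0.0555 0.1599] th -106.81 F [ 0.5 -0.3  0.2] M [ 0.12  0.02 -0.  ] w 0.329 t 26.7 j6 -43.1 tilt [ 0.0103 -0.0127]
```

View pics/side39_c270_130.png

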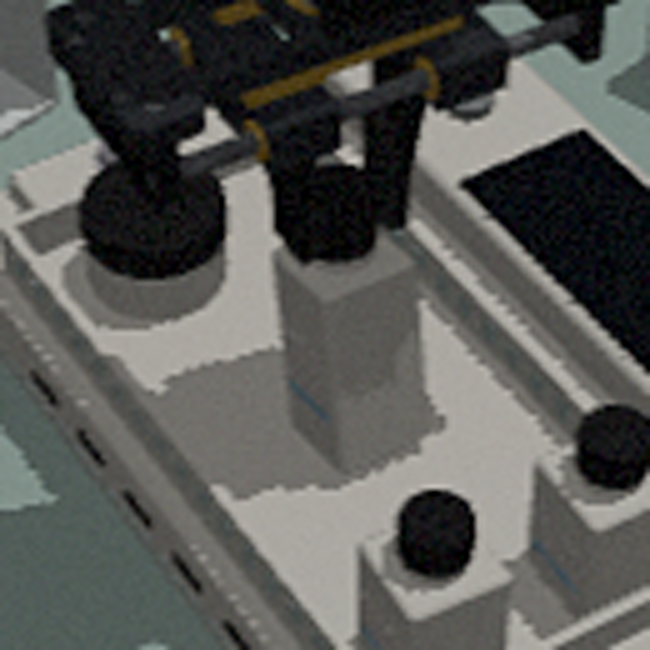

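```bash
python3 - <<'E'
from fit import *
crop('side39',310,170,370,230,12)
w=.021;L=.086
fit('side39',(270,130),5,[(276,250,(-w,-w,L)),(328,300,(-w,w,L)),(413,263,(w,w,L)),(292,425,(-w,-w,0)),(344,475,(-w,w,0)),(432,428,(w,w,0))],G=np.array([.4956,.0555,.165]))
E
```

```text
base centre [4.93100e-01 4.10000e-02 6.26000e-02 8.17268e+01 7.73130e+01] rms px 0.768286617618171
```

View pics/side39_c310_170.png

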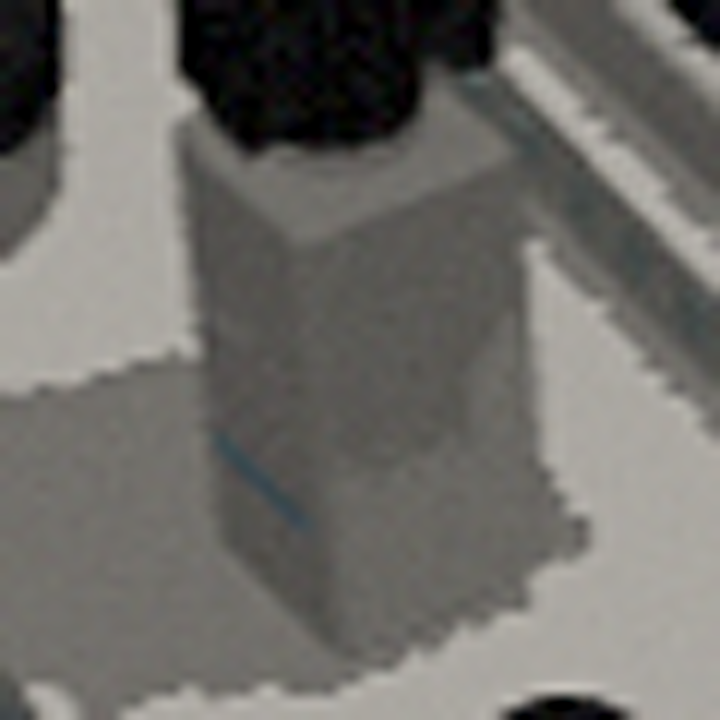

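Call:
servo_tool --deltas '[{"slide":[0.15,0,0],"spin":0},{"slide":[0.12,0,0.02],"spin":0},{"slide":[0.1,0,0.02],"spin":0},{"slide":[0,0,0],"spin":0}]'

```text
time_s: 27.15
tcp_pos: [0.4928, 0.0454, 0.1589]
ee_rot: [[-0.289, -0.957, 0.01], [-0.957, 0.289, -0.013], [0.01, -0.014, -1.0]]
wrist_force: [0.6, -0.4, 0.5]
gripper_width: 0.326
```

```bash
python3 - <<'E'
from h import *
go(.5064,.0936,.069,-107)
cap('side','side40');crop('side40',310,160,380,230,11)
E
```

```text
spin units first 0.023
then slide units [-2.036  0.091  3.574] pos [0.4928 0.0454 0.1589] th -106.82 F [ 0.6 -0.4  0.5] M [ 0.03 -0.04 -0.03] w 0.326 t 27.15 j6 -42.2 tilt [ 0.0104 -0.0131]
```

View pics/side40_c310_160.png

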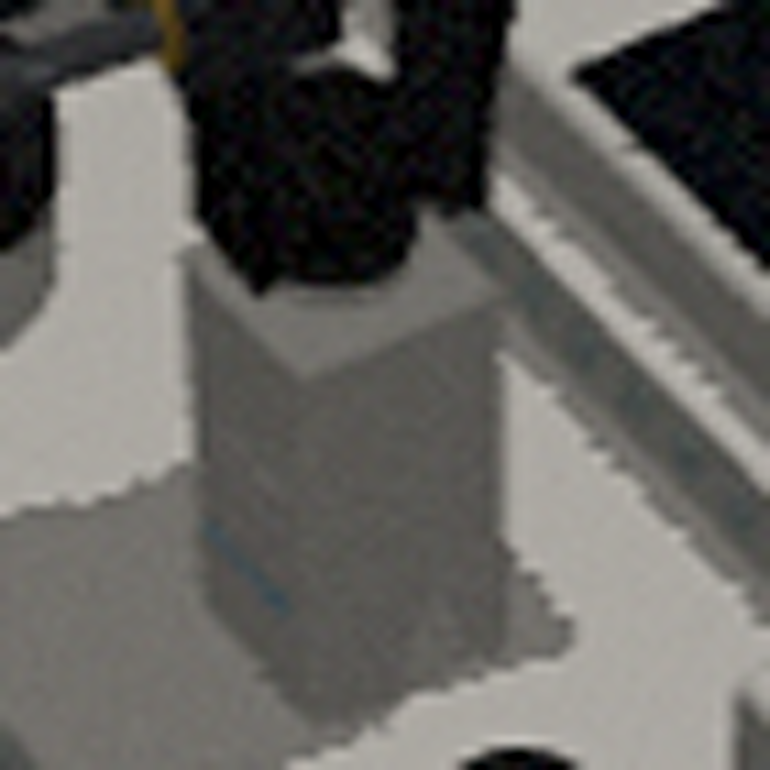

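Call:
servo_tool --deltas '[{"slide":[0.03,0,0],"spin":0},{"slide":[0,0,0],"spin":0},{"slide":[0,0,0],"spin":0},{"slide":[0,0,0],"spin":0}]' --gripper 100

```text
time_s: 27.6
tcp_pos: [0.4923, 0.045, 0.1584]
ee_rot: [[-0.289, -0.957, 0.01], [-0.957, 0.289, -0.013], [0.01, -0.013, -1.0]]
wrist_force: [-0.5, 0.3, 0.8]
gripper_width: 0.574
```

```bash
python3 - <<'E'
from h import *
go(.5064,.0936,.069,-107)
cap('side','side41');crop('side41',300,150,380,230,10)
E
```

```text
spin units first 0.024
then slide units [-2.056  0.076  3.556] pos [0.4923 0.045  0.1584] th -106.81 F [-0.5  0.3  0.8] M [ 0.13 -0.08 -0.  ] w 0.574 t 27.6 j6 -42.1 tilt [ 0.0096 -0.0129]
```

View pics/side41_c300_150.png

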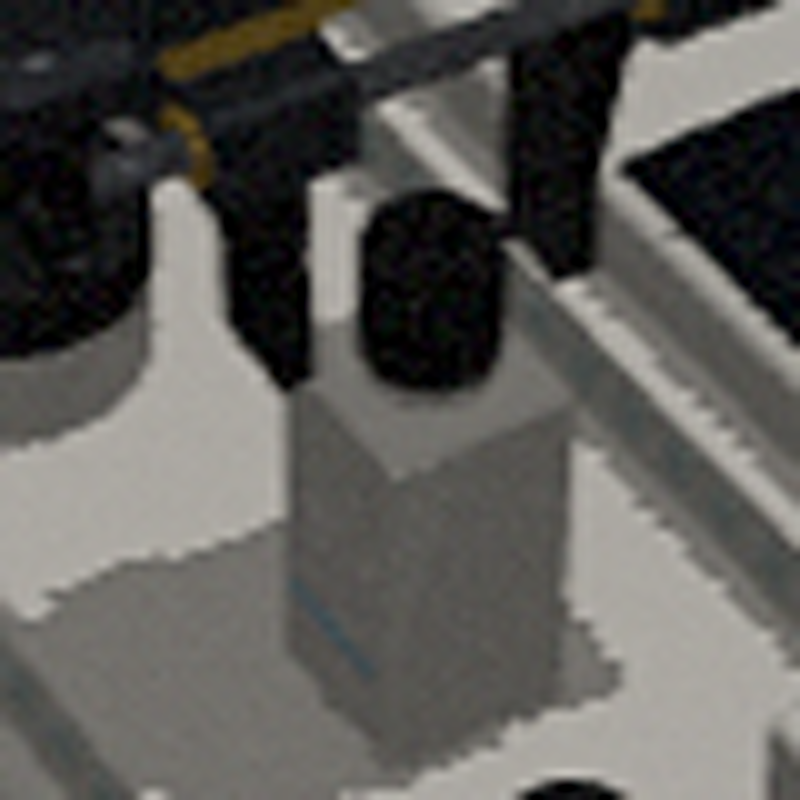

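The bottle stands free. Retreat straight up and check everything.

Call:
servo_tool --deltas '[{"slide":[0,0,-0.3],"spin":0},{"slide":[0,0,-0.8],"spin":0},{"slide":[0,0,-1],"spin":0},{"slide":[0,0,-1],"spin":0},{"slide":[0,0,-1],"spin":0},{"slide":[-0.5,0,-1],"spin":0},{"slide":[-1,-0.5,0],"spin":0},{"slide":[-1,-0.5,0],"spin":0},{"slide":[-1,-0.5,0],"spin":0},{"slide":[-1,-0.5,0],"spin":0}]'

```text
time_s: 28.65
tcp_pos: [0.5722, 0.1409, 0.2989]
ee_rot: [[-0.291, -0.957, 0.017], [-0.957, 0.291, -0.01], [0.005, -0.019, -1.0]]
wrist_force: [-1.0, -0.3, 0.2]
gripper_width: 0.606
```

Call:
servo_tool --deltas '[{"slide":[-1,1,0],"spin":0},{"slide":[-1,1,0],"spin":0},{"slide":[-1,1,0],"spin":0},{"slide":[-1,1,0],"spin":0},{"slide":[-1,1,0],"spin":0},{"slide":[-1,1,0],"spin":0},{"slide":[0,1,0],"spin":0},{"slide":[0,1,0],"spin":0},{"slide":[0,1,0],"spin":0},{"slide":[0,0,0],"spin":0}]'

```text
time_s: 29.65
tcp_pos: [0.3971, 0.3615, 0.2961]
ee_rot: [[-0.29, -0.957, 0.019], [-0.957, 0.29, -0.009], [0.003, -0.021, -1.0]]
wrist_force: [0.4, -0.0, 1.3]
gripper_width: 0.608
```

```bash
python3 - <<'E'
from h import *
go(.3,.3,.3,-107)
cap('side','side42')
cap('top','top42');crop('top42',120,90,420,265,2.6)
E
```

```text
spin units first 0.015
then slide units [ 3.489  2.992 -0.207] pos [0.3971 0.3615 0.2961] th -106.88 F [ 0.4 -0.   1.3] M [ 0.12 -0.06  0.01] w 0.608 t 29.65 j6 -77.6 tilt [ 0.0187 -0.009 ]
```

View pics/side42.png

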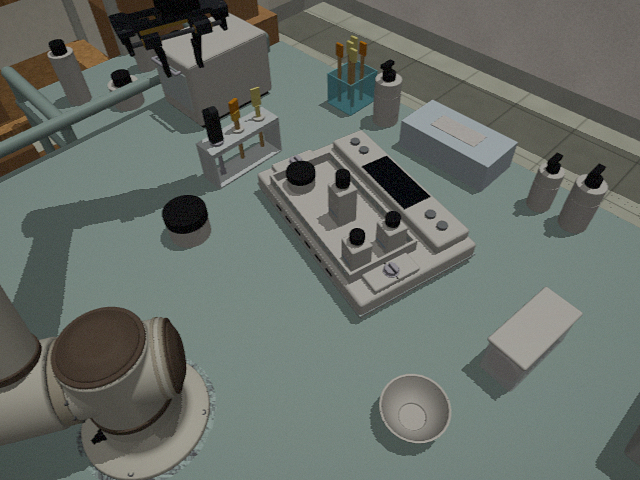

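View pics/top42_c120_90.png

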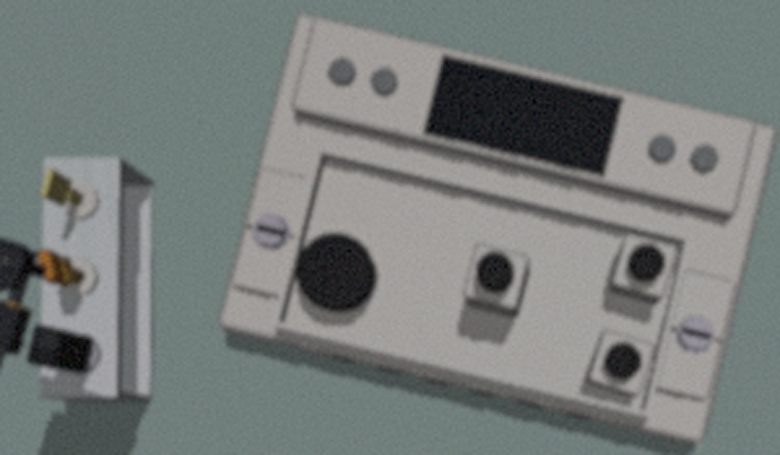

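```bash
python3 - <<'E'
from h import *
c=load('top42')
a=cv2.resize(c['frame'][160:195,205:245,::-1],None,fx=10,fy=10,interpolation=cv2.INTER_CUBIC)
b=cv2.resize(c['frame'][200:235,370:410,::-1],None,fx=10,fy=10,interpolation=cv2.INTER_CUBIC)
cv2.imwrite('pics/slots42.png',np.hstack([a,b]))
E
```

```text
(no output)
```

View pics/slots42.png

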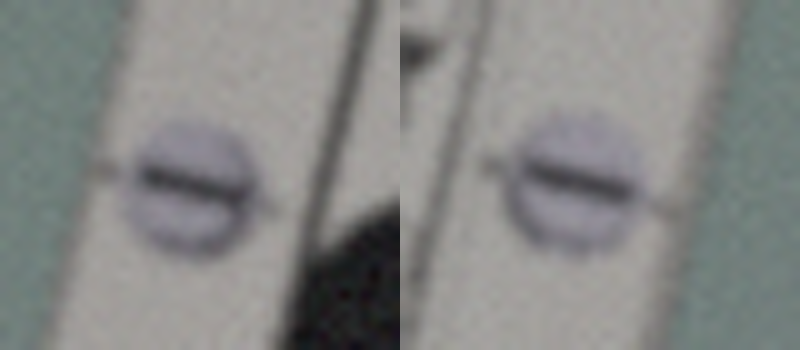

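```bash
python3 -c "
from station import r
print(r.finish_job())"
```

```text
the job is handed in; nothing more can be done
None
```

The job is done and handed in at about 30 s on the robot's clock. Both fasteners are locked, the bottle stands upright in the caddy, and the screwdriver hangs back in its rack hole.

- **Fasteners:** I turned both clockwise with the screwdriver until the wrist moment rose well above the 0.06 N m friction. It reached 0.26 N m on the left and 0.42 N m on the right. In the last top view the slots line up with the black marks: about 3° off on the left and 1° on the right, against 8.6° allowed. The side view taken after turning also put both within about 2° of locked.
- **Screwdriver:** It is back in its original hole, with the collar on the rack's top and upright to the eye, as at the start.
- **Bottle:** I lifted it by the cap in a light grip, let it swing in the pads, pivoted it up on its base edge and let go. It stands cap up on the caddy floor near the middle; I judged this from the pictures without measuring a final angle.
- **Other things:** The jar, flasks, brush, spatula, bowl and tub look unmoved in the last pictures. The gripper is clear of everything.

**Disagreements along the way:**
- The first try at the right fastener landed on the head rather than in the slot. I lifted, shifted about 4 mm and seated it.
- The side camera showed the blade tip 1.5 to 4 mm from where the tool pose put it, so I corrected for that by eye.

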